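# Press the end cap onto a filter cartridge with bench locking pliers

### The job

Set the wedge chock on the sloping bed below the round filter cartridge and with it gently push the cartridge up between the jaws until it comes up against the stop screw, leaving the chock tight against its low side. Then squeeze the pliers' two handles until they lock over centre by themselves, pressing the cap fully home, take your hand off to see that they hold, and flick the release lever so that they spring fully open. The cartridge stays chocked in the open jaws, and everything else on the bench is left where it is.

Things in the scene. Friction and masses are not known exactly. Their poses are not given: they have to be found in the camera images.
- fixture: Bench press: locking pliers bolted flat on a dark steel base plate 150 x 360 x 10 mm. Origin on the table top under it. +y runs along the pliers from jaws to handles, z up, x is the squeezing direction. The pliers' head (y -4 to 61 mm, 100 mm wide) is 79 mm high. The plate ends at y = 160 mm (and -200); handle tails and lever reach beyond it
- jaw_mid (a point): Middle of the open jaws, 56 mm above the table, y = -40 mm of the fixture; its axes. Round pads 30 mm across, 72 mm apart (x): the fixed one at +x, the moving one at -x. The jaws reach 20 mm in -y from here and are 71 mm high. The bed below it is 36 mm above the table
- bed_start (a point): Point on the low part of the aluminium bed (76 mm wide), on its centre line: y = -169 mm of the fixture, 18 mm above the table; its axes. The bed rises 0.14 rad towards +y up to the jaws, ends 25 mm below this point and has a 14 mm groove across it 85 mm up. Guide strips 6 mm high flank it from 54 to 112 mm up, inner faces at x -36 and 33 mm. The chock fits with its edge 30 to 60 mm up
- stop_bracket: Small dark block on the pliers' head, 56 mm above the table, carrying a brass stop screw (16 mm disc on its end) that points to the fixture's -y. Origin at the block's centre, y = -4 mm of the fixture. The screw's end stands 6 to 18 mm in front (-y) of the origin, differently every time and not reported: find it by touch. It does not give
- cartridge: Round filter cartridge lying across the bed, starting in the groove: white barrel 40 mm in diameter, 63 mm long with the cap out, about 160 g, rolls freely. Origin on its axis, x along the axis. Touching the screw, its axis is at y = -34 to -46 mm of the fixture; left alone there it rolls back. Plastic: pushing it home takes a few newtons
- cap (a joint): Black end cap (34 mm disc) of the cartridge, on the moving jaw's side: about 0 at the start (standing 7 mm off the barrel), 0.007 m when pressed fully home. It slides stiffly (about 13 N) and stays where pressed
- chock: Loose plain wooden wedge chock, 30 mm wide (x), 51 mm long (y), 36 mm high, about 120 g, lying on the table on the robot's side of the fixture. Origin 18 mm above its underside, in the middle of the flat-topped part. +y points to the thin edge; that face slopes up and back at 60 degrees. Grip it across its 30 mm width at the origin
- chock_edge (a point): Middle of the chock's thin edge, at its underside: 36 mm in +y and 18 mm below the chock's origin. With the chock on the bed and touching the cartridge it is about 24 mm from the cartridge's origin
- squeeze_mid (a point): Half-way between the pliers' handles, 56 mm above the table, 80 mm behind their pivots; axes as the fixture's. Handles: bars 10 mm thick, 20 mm high (46 to 66 mm above the table), here 61 mm over their outsides (x) when open, 32 mm when locked, always symmetric about this point. Closing takes up to about 17 N a side; past dead centre they hold
- handle (a joint): Angle by which each handle has been closed: 0 open, dead centre 0.15, locked 0.18 rad. They lock only with the cartridge between the jaws; otherwise they spring open
- release_paddle (a point): Centre of the upright paddle on the release lever behind the tail of the -x handle, moving with it: 6 mm thick (x), 24 mm long (y), 36 mm high (48 to 84 mm above the table). Pliers locked, it lies at x = -3, y = 212 mm of the fixture and is free on its +x side; the other handle's tail ends 50 mm short of it
- release (a joint): Release lever: 0 at rest, spring-returned, 0.6 rad at most; grows as its paddle is pushed to the fixture's -x (away from the other handle) with about 4 N. With the pliers locked it prises the handles apart past dead centre at about 0.3 rad (15 mm of paddle travel), and they fly open
- reagent_bottle: White bottle, 64 mm diameter, 150 mm high, bystander; origin at its foot
- amber_jar: Amber jar, 56 mm diameter, 85 mm high, bystander; origin at its foot
- beaker: Beaker, 70 mm diameter, 90 mm high, bystander; origin at its foot
- wrench: Steel wrench 150 mm long lying flat, bystander; origin at its middle underneath
- marker: Black marker pen 120 mm long, 14 mm thick, lying, bystander
- spare_block: Grey plastic block 50 x 70 x 30 mm, bystander; origin under its centre
- sample_cup: Small white cup, 48 mm diameter, 45 mm high, bystander; origin at its foot

How it is judged:
By the outcome, as a careful person would: the job done as asked, in the order asked, and still so for the second after the job is handed in, with the robot touching nothing.
It also fails if it takes over 58 s, if anything falls off the work surface, if the arm or the gripper's body presses on something with over 40 N, if the wrist force passes 120 N, or if a joint passes its speed limit or range.

### The arm

A 6-joint arm with a two-finger parallel gripper is mounted at the origin on the work surface. World frame = base frame: x ahead of the robot, y to its left, z up, the work surface at z = 0. Lengths are in m, angles in rad, forces in N, time in s.
With the tool pointing down it reaches from about 0.35 to 0.975 m from the base axis. Payload 4.9 kg.
Tool frame: the origin (TCP) lies at the very end of the fingers, on their centre line; the grasp point (between the pads) lies 19 mm behind it (ctrl.grasp_offset is the distance from the TCP to the grasp point, in m); y points along the fingers, z is the direction in which the jaws open and shut, and the axes are right-handed (so a half turn about y gives the same grasp; the last joint's range is limited). The gripper opens to 85 mm and grips with 20 to 120 N. Pads are 22 mm wide; open, the fingers measure 114 mm over their backs; the gripper's body (76 mm by 85 mm) begins 54 mm behind the grasp point. The pads swing forward as they close: fully open they stand 13 mm farther back than shut.
Start: joints at [1.091, 0.053, 1.613, -0, 1.476, -0.119], TCP at [0.221, 0.585, 0.231] pointing down, gripper open.
Joint ranges: [-3.01, 3.01], [-1.01, 2.22], [0.06, 2.58], [-1.02, 4.17], [0.09, 2.62], [-3.14, 3.14]. Speed limits (rad/s): [2.57, 2.57, 3.14, 3.14, 3.14, 3.14].

### API

Orientations are given as a rotation vector (axis times angle).
In Python, from station import ctrl, eyes, finish_job, find_in, regions_of, pinpoint gives the robot as it stands.
- The arm moves only by the tool play_rows, never from a script. Its argument "moves" is a list of rows, each an object of numbers: "x", "y", "z": the shift along the world's x, y, z in cm; "turn": the turn about the world's z in degrees; "jaw": the finger opening in cm, from 0 to 8.54. A call has 1 to 8 rows; each row shifts and turns the commanded pose from where the row before left it; what a row does not reach is not made up. A row lasts 1/12 s, in which the tool goes at most 41.7 mm and 7.16 degrees, less where a joint would pass 70% of its speed; a pose out of reach is approached as far as the arm can. A call is refused whole if a number of a shift passes 4.17 or a number of a turn 7.16, either way. A call with a gripper value outside its range is refused whole. The fingers move at their own pace and stop on an object; "squeeze" is the grip in N (left out, the last holds). Time passes only in rows, so rows that do not move let the fingers close. It gives the time, the measured TCP pose, the force and the opening at its end, in the units of the state.
- ctrl.get_obs(): the state, without advancing time (a new reading comes with each control period).
- eyes.get_image(name): name is "scene" or "top"; returns a dict with "img" (400x640x3 uint8, red, green, blue), "camera_matrix" (3x3 intrinsics, pixels), "D" ([k1, k2, p1, p2, k3] as OpenCV has them; the pictures are not rectified), "cam_to_world" (4x4, takes a point from camera to world coordinates). Camera axes: x right, y up, looking along -z (the intrinsics and any distortion apply to the point x, -y, -z); pixel columns grow to the right and rows downward; lengths in m; the calibration is good to about 2 mm. A picture is of the moment at which its call begins. There is no depth.
- finish_job(): hands the job in, once; it reports no verdict.
Trained networks look in the newest picture that a camera, given by its name, has taken for a name from the list of things; names that differ only in an ending like _2 or _b are one class to them, and where a whole thing is asked for, a point or a joint stands for the part that bears it (a point fixed in the world has none). Each returns a list of dicts, best first, with "score" (0 to 1); they miss things now and then, are a little off and sometimes report something else, mostly with a low value. They report only what shows in the picture. A call takes as long as a camera call.
- find_in(camera, query): "point" ([column, row] in pixels, amid what is visible of it).
- regions_of(camera, query): "pixels" (400x640 bool, what is visible of it) and "point" ([column, row] in pixels, amid what is visible of it).
- pinpoint(camera, query): "point" ([column, row] in pixels: a listed point, or the origin of a listed thing).
The state is a dict: "t": time; "q": joint angles; "dq": joint speeds; "effort": joint torques, N m; "tool_pos": TCP position; "tool_rot": TCP orientation; "contact_force": force on the tool from outside, world axes, zero at the start; "wrist_torque": the same for the moment, N m; "opening": finger opening in m.
Only numpy, scipy, OpenCV 4.12 (cv2) and the standard library are available. Lean on these libraries where they do the work, as an engineer would, in place of code of your own. Each camera call takes 0.05 s, during which the arm holds its last target.

## Working session

There is one attempt and no reset: what is moved stays moved. The work goes in short steps, Python scripts to look and compute and a tool call to move; the robot and the scene stay as the last step left them, time stands still between calls to the robot, and variables do not carry over. Pictures are saved under pics/ and viewed, and the job is handed in when it is done.

Besides the shell and the picture viewer there is one more tool, called after "Emit:" as name([rows], argument=value, ...), one row to a line, values as JSON. play_rows: Moves the arm, as the interface text tells. Its arguments: {"type":"object","properties":{"moves":{"type":"array"},"squeeze":{"type":"number"}},"required":["moves"]}

```bash
ls; mkdir -p pics
cat > h.py <<'E'
import numpy as np, cv2
from station import ctrl, eyes, finish_job, find_in, regions_of, pinpoint
def snap(cam,name=None):
    d=eyes.get_image(cam)
    if name: cv2.imwrite('pics/'+name+'.png',cv2.cvtColor(d['img'],cv2.COLOR_RGB2BGR))
    return d
def ray(d,p):
    K=np.array(d['camera_matrix'],float);D=np.array(d['D'],float)
    u=cv2.undistortPoints(np.array([[p]],float),K,D)[0,0]
    T=np.array(d['cam_to_world'])
    v=T[:3,:3]@np.array([u[0],-u[1],-1.]);return T[:3,3],v
def at_z(d,p,z):
    o,v=ray(d,p);return o+v*(z-o[2])/v[2]
def proj(d,P):
    T=np.array(d['cam_to_world']);P=np.atleast_2d(P)
    c=(P-T[:3,3])@T[:3,:3];c=c*[1,-1,-1]
    return cv2.projectPoints(c,np.zeros(3),np.zeros(3),np.array(d['camera_matrix'],float),np.array(d['D'],float))[0][:,0]
def tri(ds,ps):
    A=np.zeros((3,3));b=np.zeros(3);R=[]
    for d,p in zip(ds,ps):
        o,v=ray(d,p);v=v/np.linalg.norm(v);M=np.eye(3)-np.outer(v,v);A+=M;b+=M@o;R.append((o,M))
    x=np.linalg.solve(A,b);return x,[np.linalg.norm(M@(x-o)) for o,M in R]
E
python3 - <<'E'
from h import *
np.set_printoptions(precision=4,suppress=True)
a=snap('scene','s0');b=snap('top','t0')
print(a['cam_to_world'],b['cam_to_world'])
for q in ['fixture','jaw_mid','bed_start','stop_bracket','cartridge','chock','chock_edge','squeeze_mid','release_paddle','wrench','marker','spare_block','sample_cup','beaker','amber_jar','reagent_bottle']:
    r=[pinpoint(c,q) for c in('scene','top')]
    out=[[ (np.round(k['point'],1).tolist(),round(k['score'],2)) for k in x[:2]] for x in r]
    print(q,out)
    if r[0] and r[1]: print('   ',*tri([a,b],[x[0]['point'] for x in r]))
o=ctrl.get_obs();print(o,ctrl.grasp_offset)
E
```

```text
pics
[[-0.7481 -0.369   0.5515  1.1692]
 [ 0.6636 -0.4066  0.628   0.5989]
 [-0.0075  0.8358  0.549   0.669 ]
 [ 0.      0.      0.      1.    ]] [[-0.131   0.9681 -0.2138  0.3806]
 [-0.9914 -0.1268  0.0333 -0.0793]
 [ 0.0051  0.2163  0.9763  1.0666]
 [ 0.      0.      0.      1.    ]]
fixture [[([327.0, 230.4], 0.88)], [([299.9, 220.6], 0.63), ([198.5, 304.2], 0.47)]]
    [ 0.5687 -0.0473 -0.0001] [np.float64(0.00030952525168726386), np.float64(0.0003095252516872391)]
jaw_mid [[([315.6, 205.1], 0.93)], [([313.5, 213.6], 0.67)]]
    [ 0.5717 -0.083   0.0607] [np.float64(0.0029652302835652027), np.float64(0.0029652302835650518)]
bed_start [[([282.9, 200.7], 0.66)], [([366.2, 194.5], 0.57), ([198.8, 307.2], 0.43)]]
    [ 0.5984 -0.2023  0.0303] [np.float64(0.007752344983548733), np.float64(0.007752344983548706)]
stop_bracket [[], [([300.3, 214.3], 0.57)]]
cartridge [[([298.8, 204.8], 0.55)], [([335.1, 202.9], 0.62)]]
    [ 0.5903 -0.1326  0.046 ] [np.float64(0.0002815825218259591), np.float64(0.0002815825218258727)]
chock [[([334.1, 182.7], 0.76)], [([361.0, 268.6], 0.82)]]
    [ 0.434
[... 1344 characters left out ...]
t64(0.0031970356283685182)]
amber_jar [[], [([189.4, 157.6], 0.68)]]
reagent_bottle [[([245.8, 267.9], 0.59)], [([295.8, 127.4], 0.71)]]
    [ 0.8024 -0.0658  0.0001] [np.float64(0.0016328566392090496), np.float64(0.001632856639209055)]
{'t': 1.7, 'q': array([ 1.091 ,  0.0527,  1.6129,  0.    ,  1.476 , -0.119 ]), 'dq': array([-0.0005,  0.0001,  0.0009,  0.0005, -0.0009, -0.0007]), 'effort': array([ -0.0001, -39.3665, -37.0455,  -0.0001,   0.0004,   0.    ]), 'tool_pos': array([0.2206, 0.5847, 0.2313]), 'tool_rot': array([-1.5523,  0.2831, -0.283 ]), 'contact_force': array([-0.6157,  0.0073, -0.6905]), 'wrist_torque': array([-0.0096,  0.0256, -0.0052]), 'opening': 0.08540471521188035} 0.0187
```

View images.

View pics/s0.png

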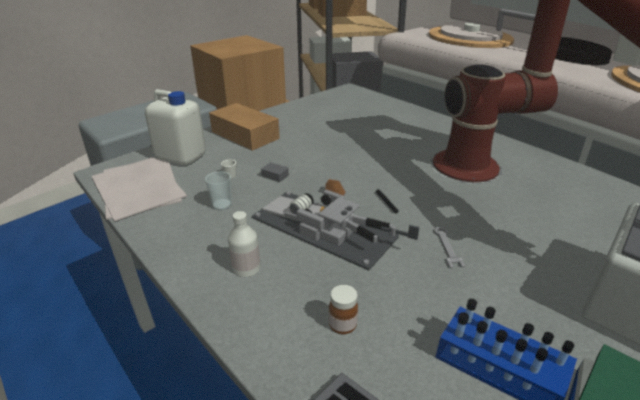

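View pics/t0.png

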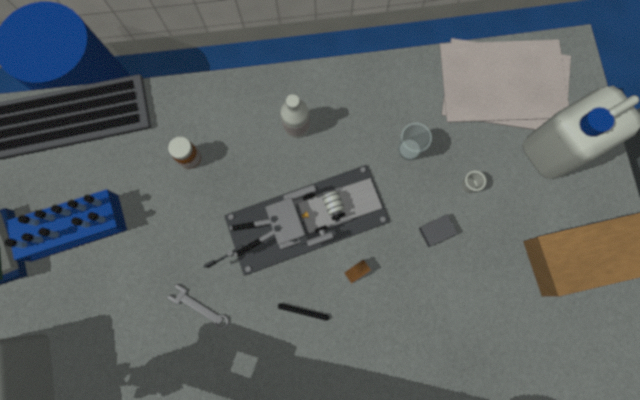

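Run:
```python
import cv2
t=cv2.imread('pics/t0.png');s=cv2.imread('pics/s0.png')
cv2.imwrite('pics/t0z.png',cv2.resize(t[155:295,195:395],None,fx=4,fy=4,interpolation=cv2.INTER_CUBIC))
cv2.imwrite('pics/s0z.png',cv2.resize(s[165:280,245:425],None,fx=4.4,fy=4.4,interpolation=cv2.INTER_CUBIC))
```

```text
(no output)
```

View pics/t0z.png

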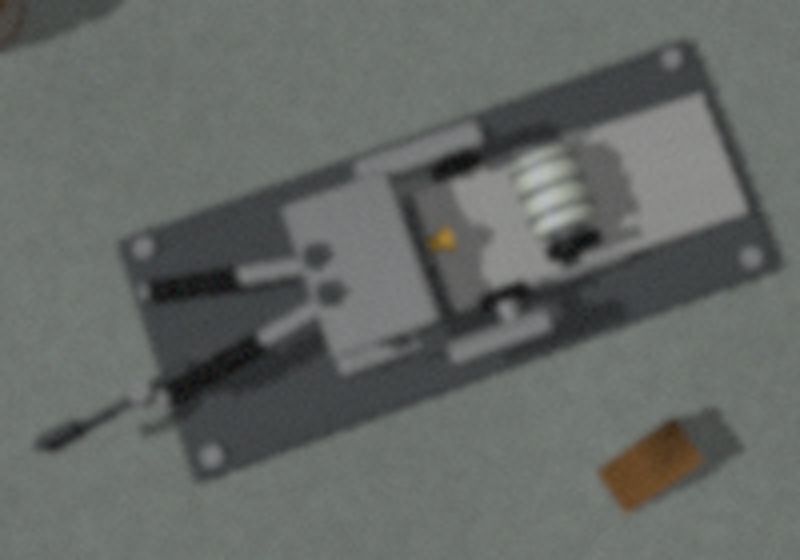

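View pics/s0z.png

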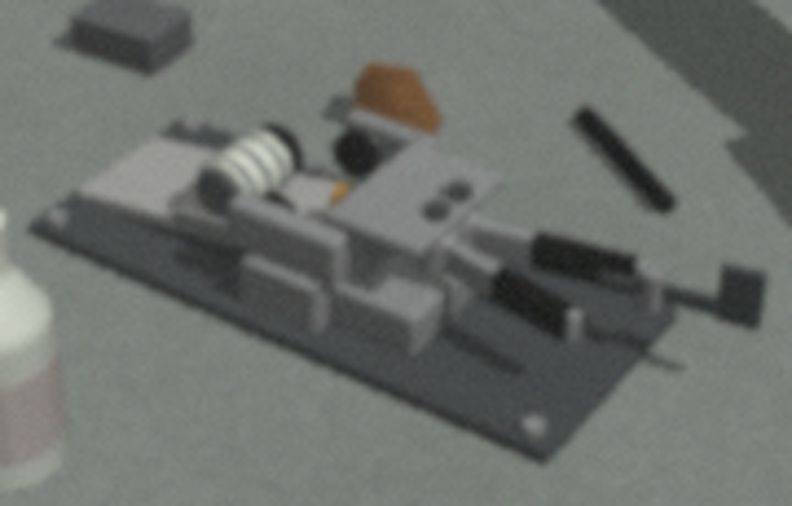

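```bash
cat > fit.py <<'E'
from h import *
from scipy.optimize import minimize, least_squares
def pts(kind):
    if kind=='chock':
        P=[]
        # y extents: thin edge y=36,z=-18; top slope y=36-36/tan60=15.2; back y=-15
        for x in(-.015,.015): P+= [(x,.036,-.018),(x,.0152,.018),(x,-.015,.018),(x,-.015,-.018)]
        return np.array(P)
    if kind=='cartridge':
        a=np.linspace(0,2*np.pi,24,endpoint=False)
        return np.array([(x,r*np.cos(t),r*np.sin(t)) for x,r in((.028,.02),(-.028,.02),(-.035,.017)) for t in a])
def rz(y): c,s=np.cos(y),np.sin(y);return np.array([[c,-s,0],[s,c,0],[0,0,1.]])
def mask(d,P):
    m=np.zeros((1600,2560),np.uint8)
    p=proj(d,P);h=cv2.convexHull((p*4+1.5).astype(np.int32));cv2.fillConvexPoly(m,h,1)
    return cv2.resize(m.astype(np.float32),(640,400),interpolation=cv2.INTER_AREA)
def fit(kind,ds,ms,x0,z,fixyaw=False):
    B=pts(kind)
    def c(v):
        P=B@rz(v[2]).T+[v[0],v[1],z]
        e=0
        for d,m in zip(ds,ms):
            k=mask(d,P);e+=np.abs(k-m).sum()/m.sum()
        return e
    best=None
    for y in (x0[2]+np.array([-.25,0,.25])):
        s=np.array([[0,0,0],[.006,0,0],[0,.006,0],[0,0,.15]])+[x0[0],x0[1],y]
        r=minimize(c,[x0[0],x0[1],y],method='Nelder-Mead',options=dict(initial_simplex=s,xatol=1e-4,fatol=1e-4))
        if best is None or r.fun<best.fun:best=r
    return best.x,best.fun
E
python3 - <<'E'
from fit import *
import pickle
np.set_printoptions(precision=4,suppress=True)
a=snap('scene');b=snap('top')
tp=np.array([(118,241),(693,40),(783,265),(197,482)])/4+[195,155]
tm=np.array([(75,160),(75,-200),(-75,-200),(-75,160)])
sp=np.array([(30,228),(545,455),(675,318)])/4.4+[245,165]
sm=np.array([(75,-200),(75,160),(-75,160)])
def res(v,full=True):
    f=lambda m:np.c_[m/1000,np.full(len(m),.01)]@rz(v[2]).T+[v[0],v[1],0]
    return np.r_[(proj(b,f(tm))-tp).ravel(),(proj(a,f(sm))-sp).ravel()]
r=least_squares(res,[.5687,-.0473,.3],loss='soft_l1');print('fix',r.x,np.degrees(r.x[2]));print(res(r.x).reshape(-1,2))
for q in('chock','cartridge'):
    R=[regions_of(c,q) for c in('scene','top')]
    print(q,[[ (round(k['score'],2),int(k['pixels'].sum()),np.round(k['point']).tolist()) for k in x] for x in R])
    pickle.dump([[k['pixels'] for k in x] for x in R],open(q+'.pkl','wb'))
    pick=[x[0]['pixels'].astype(np.float32) for x in R]
    x0=[.4348,-.168,.9] if q=='chock' else [.59,-.1326,r.x[2]]
    print(fit(q,[a,b],pick,x0,.018 if q=='chock' else .046), fit(q,[b],pick[1:],x0,.018 if q=='chock' else .046))
pickle.dump([a,b],open('cams.pkl','wb'))
print(ctrl.get_obs()['t'])
E
```

```text
fix [ 0.5652 -0.0457  0.2202] 12.615692605126128
[[-0.5134 -0.4225]
 [-0.8175 -0.8416]
 [-0.0303  0.8198]
 [-0.5174  0.3927]
 [-1.4159 -2.1343]
 [-0.6042 -0.6062]
 [ 0.3455 -2.93  ]]
chock [[(0.72, 203, [338.0, 183.0])], [(0.78, 327, [355.0, 270.0])]]
(array([ 0.4366, -0.1708,  0.4896]), np.float64(0.5134554505348206)) (array([ 0.4373, -0.1717,  0.4476]), np.float64(0.05657492205500603))
cartridge [[(0.67, 322, [301.0, 205.0]), (0.36, 6140, [337.0, 228.0])], [(0.73, 476, [333.0, 208.0])]]
(array([ 0.5859, -0.1301,  0.2316]), np.float64(0.387890487909317)) (array([ 0.5882, -0.1306,  0.2528]), np.float64(0.12079831957817078))
2.0
```

```bash
cat > fixfit.py <<'E'
from fit import *
import pickle
np.set_printoptions(precision=4,suppress=True)
a,b=pickle.load(open('cams.pkl','rb'))
B=np.array([(x,y,z) for x in(-.075,.075) for y in(-.2,.16) for z in(0,.01)])
def score(v,ims):
    P=B@rz(v[2]).T+[v[0],v[1],0];tot=0
    for d in ims:
        g=cv2.GaussianBlur(cv2.cvtColor(d['img'],cv2.COLOR_RGB2GRAY).astype(np.float32),(0,0),.7)
        h=cv2.convexHull(proj(d,P).astype(np.float32))[:,0];c=h.mean(0);S=[]
        for i in range(len(h)):
            p,q=h[i],h[(i+1)%len(h)];L=np.linalg.norm(q-p)
            if L<15: continue
            n=np.array([q[1]-p[1],p[0]-q[0]])/L
            if n@((p+q)/2-c)<0:n=-n
            t=np.linspace(.05,.95,60)[:,None];X=p+(q-p)*t
            s=lambda k:cv2.remap(g,(X+n*k)[:,0].astype(np.float32),(X+n*k)[:,1].astype(np.float32),cv2.INTER_LINEAR)[:,0]
            S.append(np.clip(s(1.)-s(-1.),-20,40).mean())
        tot+=np.mean(S)
    return -tot
for ims in([b],[a],[a,b]):
    best=None
    for dx in(-.004,0,.004):
      for dy in(-.004,0,.004):
        x0=np.array([.566+dx,-.0457+dy,.2202]);s=x0+np.array([[0,0,0],[.003,0,0],[0,.003,0],[0,0,.02]])
        r=minimize(score,x0,args=(ims,),method='Nelder-Mead',options=dict(initial_simplex=s,xatol=1e-5,fatol=1e-3))
        if best is None or r.fun<best.fun:best=r
    print(best.x,best.fun)
E
python3 fixfit.py
```

```text
[ 0.5669 -0.046   0.2244] -25.024187088012695
[ 0.5636 -0.0466  0.2299] -19.592090606689453
[ 0.5661 -0.0462  0.2263] -43.348960876464844
```

```bash
cat >> h.py <<'E'
F=np.array([.5665,-.0464]);YAW=.2255
def fx(x,y,z=None):
    c,s=np.cos(YAW),np.sin(YAW);return np.array([F[0]+c*x-s*y,F[1]+s*x+c*y])
def infx(p):
    c,s=np.cos(YAW),np.sin(YAW);d=np.array(p)[:2]-F;return np.array([c*d[0]+s*d[1],-s*d[0]+c*d[1]])
def tool():
    o=ctrl.get_obs();R=cv2.Rodrigues(np.array(o['tool_rot']))[0]
    return o,R
E
python3 - <<'E'
from h import *
import pickle
np.set_printoptions(precision=4,suppress=True)
a,b=pickle.load(open('cams.pkl','rb'))
o,R=tool();print(R, 'zyaw',np.degrees(np.arctan2(R[1,2],R[0,2])))
print('sq',infx(at_z(b,[243.8,236.1],.056)), 'pad',infx(at_z(b,[210.8,264.3],.066)),'bracket',infx(at_z(b,[300.3,214.3],.056)),infx(at_z(b,[366.2,194.5],.018)),infx(at_z(b,[313.5,213.6],.056)))
print('cart',infx(at_z(b,[335.1,202.9],.046)),infx([.5882,-.1306]),infx([.5859,-.1301]))
E
```

```text
[[ 0.9356 -0.      0.3531]
 [-0.3531 -0.      0.9356]
 [-0.     -1.     -0.0001]] zyaw 69.32496639612447
sq [0.0024 0.1275] pad [-0.0329  0.212 ] bracket [ 0.0049 -0.0062] [ 0.0028 -0.1679] [-0.0039 -0.0345]
cart [ 0.0041 -0.0895] [ 0.0023 -0.0869] [ 0.0002 -0.0859]
```

Emit:
play_rows([
  {"x": 1.08,"y": -3.78,"turn": -6},
  {"x": 1.08,"y": -3.78,"turn": -6},
  {"x": 1.08,"y": -3.78,"turn": -6},
  {"x": 1.08,"y": -3.78,"turn": -6},
  {"x": 1.08,"y": -3.78,"turn": -6},
  {"x": 1.08,"y": -3.78,"turn": -6},
  {"x": 1.08,"y": -3.78,"turn": -7},
  {"x": 1.08,"y": -3.78},
])

```text
invalid input
```

Emit:
play_rows([
  {"x": 1.08,"y": -3.78},
  {"x": 1.08,"y": -3.78},
  {"x": 1.08,"y": -3.78},
  {"x": 1.08,"y": -3.78},
  {"x": 1.08,"y": -3.78},
  {"x": 1.08,"y": -3.78},
  {"x": 1.08,"y": -3.78},
  {"x": 1.08,"y": -3.78},
])

```text
invalid input
```

Emit:
play_rows([
  {"x": 1.08,"y": -3.78,"z": -1},
  {"x": 1.08,"y": -3.78,"z": -1},
  {"x": 1.08,"y": -3.78,"z": -1},
  {"x": 1.08,"y": -3.78,"z": -1},
  {"z": -3},
  {"z": -3},
  {},
])

```text
invalid input
```

Emit:
play_rows([
  {"x": 1.08,"y": -3.78,"z": 0,"turn": -6,"jaw": 8.54},
  {"x": 1.08,"y": -3.78,"z": 0,"turn": -6,"jaw": 8.54},
  {"x": 1.08,"y": -3.78,"z": 0,"turn": -6,"jaw": 8.54},
  {"x": 1.08,"y": -3.78,"z": 0,"turn": -6,"jaw": 8.54},
  {"x": 1.08,"y": -3.78,"z": 0,"turn": -6,"jaw": 8.54},
  {"x": 1.08,"y": -3.78,"z": 0,"turn": -6,"jaw": 8.54},
  {"x": 1.08,"y": -3.78,"z": 0,"turn": -7,"jaw": 8.54},
  {"x": 1.08,"y": -3.78,"z": 0,"turn": 0,"jaw": 8.54},
])

```text
t: 2.67
tool_pos: [0.307, 0.2807, 0.2314]
tool_rot: [-1.39, 0.866, -0.867]
contact_force: [1.7, 0.8, 1.5]
opening: 0.0856
```

Emit:
play_rows([
  {"x": 1.08,"y": -3.78,"z": 0,"turn": 0,"jaw": 8.54},
  {"x": 1.08,"y": -3.78,"z": 0,"turn": 0,"jaw": 8.54},
  {"x": 1.08,"y": -3.78,"z": 0,"turn": 0,"jaw": 8.54},
  {"x": 1.08,"y": -3.78,"z": 0,"turn": 0,"jaw": 8.54},
  {"x": 1.08,"y": -3.78,"z": 0,"turn": 0,"jaw": 8.54},
  {"x": 1.08,"y": -3.78,"z": 0,"turn": 0,"jaw": 8.54},
  {"x": 1.08,"y": -3.78,"z": 0,"turn": 0,"jaw": 8.54},
  {"x": 1.08,"y": -3.78,"z": 0,"turn": 0,"jaw": 8.54},
])

```text
t: 3.33
tool_pos: [0.3935, -0.0221, 0.2318]
tool_rot: [-1.391, 0.863, -0.866]
contact_force: [1.3, -0.3, -0.3]
opening: 0.0856
```

Emit:
play_rows([
  {"x": 1.08,"y": -3.78,"z": -1,"turn": 0,"jaw": 8.54},
  {"x": 1.08,"y": -3.78,"z": -1,"turn": 0,"jaw": 8.54},
  {"x": 1.08,"y": -3.78,"z": -1,"turn": 0,"jaw": 8.54},
  {"x": 1.08,"y": -3.7,"z": -1,"turn": 0,"jaw": 8.0},
  {"x": 0,"y": 0,"z": -3,"turn": 0,"jaw": 7.0},
  {"x": 0,"y": 0,"z": -3,"turn": 0,"jaw": 6.0},
  {"x": 0,"y": 0,"z": 0,"turn": 0,"jaw": 6.0},
])

```text
t: 3.92
tool_pos: [0.4328, -0.1691, 0.1249]
tool_rot: [-1.392, 0.875, -0.856]
contact_force: [-1.4, 1.3, -1.2]
opening: 0.06
```

Run:
```python
from h import *
np.set_printoptions(precision=4,suppress=True)
a=snap('scene','s1');b=snap('top','t1')
o,R=tool();print(o['t'],o['tool_pos'],R,'zyaw',np.degrees(np.arctan2(R[1,2],R[0,2])),o['contact_force'])
cv2.imwrite('pics/s1z.png',cv2.resize(cv2.cvtColor(a['img'],4)[100:250,240:440],None,fx=4,fy=4,interpolation=cv2.INTER_CUBIC))
```

```text
4.0167 [ 0.4359 -0.17    0.1306] [[ 0.4435 -0.0024  0.8963]
 [-0.8963  0.0014  0.4435]
 [-0.0023 -1.     -0.0015]] zyaw 26.326390358114324 [-0.2972 -0.5455  0.8179]
```

View pics/s1z.png

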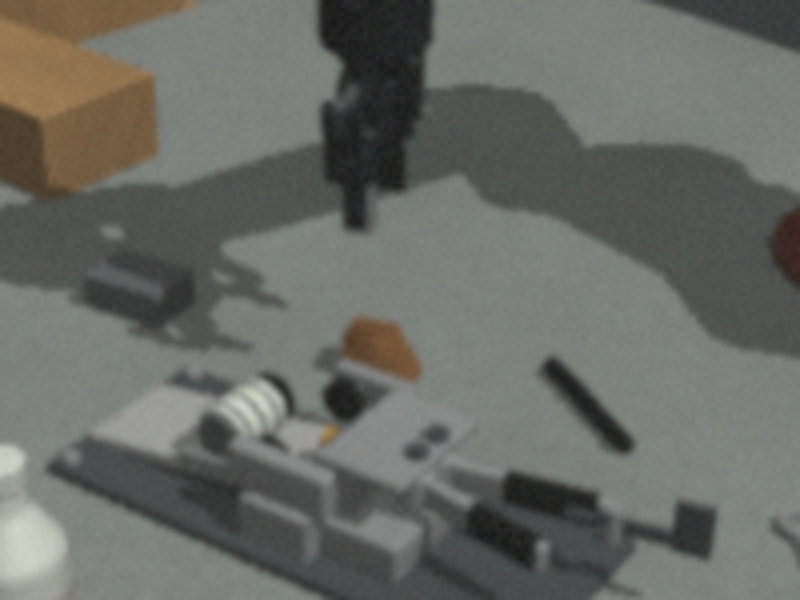

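Emit:
play_rows([
  {"x": 0.1,"y": -0.1,"z": -3.0,"turn": 0,"jaw": 6},
  {"x": 0,"y": 0,"z": -3.5,"turn": 0,"jaw": 6},
  {"x": 0,"y": 0,"z": -3.0,"turn": 0,"jaw": 5.5},
  {"x": 0,"y": 0,"z": -2.0,"turn": 0,"jaw": 5},
  {"x": 0,"y": 0,"z": -1.0,"turn": 0,"jaw": 5},
  {"x": 0,"y": 0,"z": 0,"turn": 0,"jaw": 4.5},
  {"x": 0,"y": 0,"z": 0,"turn": 0,"jaw": 4},
], squeeze=25)

```text
t: 4.6
tool_pos: [0.4391, -0.172, 0.0083]
tool_rot: [-1.392, 0.862, -0.866]
contact_force: [0.1, 0.4, 0.4]
opening: 0.0401
```

Emit:
play_rows([
  {"x": 0,"y": 0,"z": 0,"turn": 0,"jaw": 3.5},
  {"x": 0,"y": 0,"z": 0,"turn": 0,"jaw": 3},
  {"x": 0,"y": 0,"z": 0,"turn": 0,"jaw": 2.0},
  {"x": 0,"y": 0,"z": 0,"turn": 0,"jaw": 2.0},
  {"x": 0,"y": 0,"z": 0,"turn": 0,"jaw": 2.0},
])

```text
t: 5.02
tool_pos: [0.4395, -0.1727, 0.009]
tool_rot: [-1.392, 0.861, -0.868]
contact_force: [-1.7, -0.1, 6.6]
opening: 0.0295
```

Emit:
play_rows([
  {"x": 0,"y": 0,"z": 1,"turn": 0,"jaw": 2},
  {"x": 0,"y": 0,"z": 2,"turn": 0,"jaw": 2},
  {"x": 0,"y": 0,"z": 3,"turn": 0,"jaw": 2},
  {"x": 0,"y": 0,"z": 3,"turn": 0,"jaw": 2},
  {"x": 0,"y": 0,"z": 2,"turn": 0,"jaw": 2},
  {"x": 0,"y": 0,"z": 0,"turn": 0,"jaw": 2},
  {"x": 0,"y": 0,"z": 0,"turn": 0,"jaw": 2},
])

```text
t: 5.6
tool_pos: [0.4386, -0.172, 0.1183]
tool_rot: [-1.392, 0.861, -0.868]
contact_force: [-1.1, -0.3, -1.6]
opening: 0.0296
```

Run:
```python
from h import *
np.set_printoptions(precision=4,suppress=True)
a=snap('scene','s2');b=snap('top','t2')
o,R=tool();print(o['t'],o['tool_pos'],'zyaw',np.degrees(np.arctan2(R[1,2],R[0,2])),o['contact_force'],o['opening'])
cv2.imwrite('pics/s2z.png',np.vstack([cv2.resize(cv2.cvtColor(d['img'],4)[r:r+75,c:c+200],None,fx=4,fy=4,interpolation=cv2.INTER_CUBIC) for d,r,c in((a,130,240),(b,215,260))]))
```

```text
5.7 [ 0.4367 -0.1709  0.1151] zyaw 26.326960143374183 [ 0.2511  0.625  -2.0574] 0.0296330059932843
```

View pics/s2z.png

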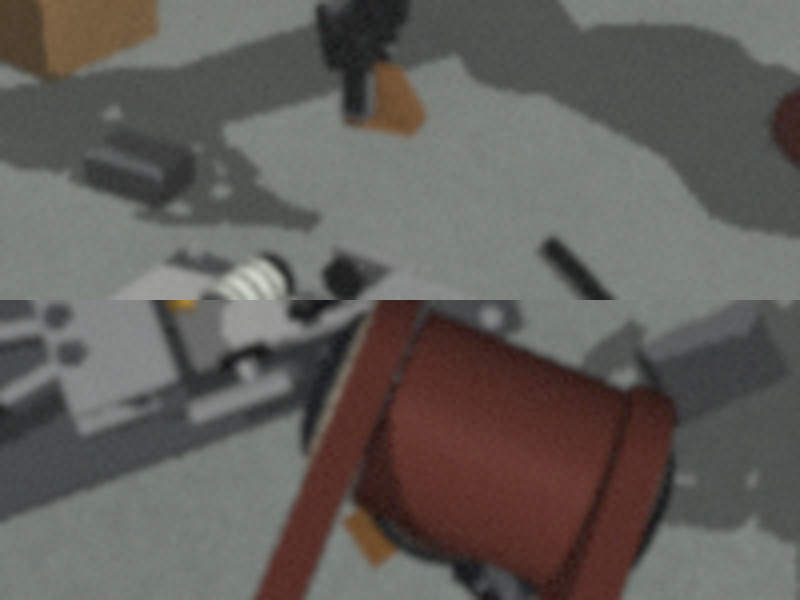

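Run:
```python
from fit import *
np.set_printoptions(precision=4,suppress=True)
import pickle
a=snap('scene');o,R=tool();p=o['tool_pos'];y=np.radians(26.3)
im=cv2.resize(cv2.cvtColor(a['img'],4)[130:180,300:370],None,fx=10,fy=10,interpolation=cv2.INTER_CUBIC)
for dz,col in((.0,(255,0,0)),(.009,(0,255,0))):
  P=pts('chock')@rz(y).T+[p[0],p[1],p[2]+.018-dz]
  for q in (proj(a,P)-[300,130]+.5)*10: cv2.circle(im,tuple(int(v) for v in q),4,col,-1)
q=(proj(a,p)[0]-[300,130]+.5)*10;cv2.circle(im,tuple(int(v) for v in q),6,(0,0,255),-1)
cv2.imwrite('pics/s3z.png',im)
```

```text
(no output)
```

View pics/s3z.png

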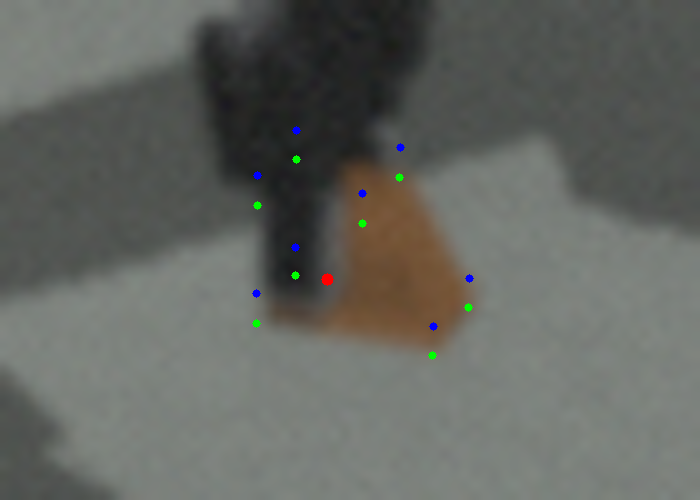

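Emit:
play_rows([
  {"x": 2.5,"y": -0.5,"z": 0,"turn": -3.4,"jaw": 2},
  {"x": 4.0,"y": -0.8,"z": 0,"turn": -5,"jaw": 2},
  {"x": 4.0,"y": -0.8,"z": 0,"turn": -5,"jaw": 2},
  {"x": 4.0,"y": -0.8,"z": 0,"turn": 0,"jaw": 2},
  {"x": 2.2,"y": -0.5,"z": -1,"turn": 0,"jaw": 2},
  {"x": 0,"y": 0,"z": -3,"turn": 0,"jaw": 2},
  {"x": 0,"y": 0,"z": -2.5,"turn": 0,"jaw": 2},
  {"x": 0,"y": 0,"z": 0,"turn": 0,"jaw": 2},
])

```text
t: 6.42
tool_pos: [0.5993, -0.2029, 0.0422]
tool_rot: [-1.311, 1.054, -1.029]
contact_force: [-1.2, 0.5, -2.8]
opening: 0.0294
```

```bash
sed -i 's/^F=.*;/F=np.array([.5675,-.0462]);/' h.py
python3 - <<'E'
from fit import *
np.set_printoptions(precision=4,suppress=True)
a=snap('scene','s4');b=snap('top','t4')
o,R=tool();p=o['tool_pos'];print(o['t'],p,infx(p),'zyaw',np.degrees(np.arctan2(R[1,2],R[0,2])),o['contact_force'],o['opening'])
im=cv2.resize(cv2.cvtColor(a['img'],4)[140:240,240:360],None,fx=6,fy=6,interpolation=cv2.INTER_CUBIC)
P=pts('chock')@rz(YAW).T+[p[0],p[1],p[2]+.01]
for q in (proj(a,P)-[240,140]+.5)*6: cv2.circle(im,tuple(int(v) for v in q),3,(0,255,0),-1)
# bed model
bs=lambda x,u,h:np.r_[fx(x,-.169+u*np.cos(.14)),.018+u*np.sin(.14)+h]
for x,u in((-.038,-.025),(.038,-.025),(-.038,.03),(.038,.03),(-.038,.06),(.038,.06),(0,.085)):
  q=(proj(a,bs(x,u,0))[0]-[240,140]+.5)*6;cv2.circle(im,tuple(int(v) for v in q),3,(0,0,255),-1)
cv2.imwrite('pics/s4z.png',im)
E
```

```text
6.5167 [ 0.6025 -0.2045  0.0482] [-0.0013 -0.1621] zyaw 12.925117502996791 [ 1.4163  0.0056 -1.0854] 0.029724762984376825
```

View pics/s4z.png

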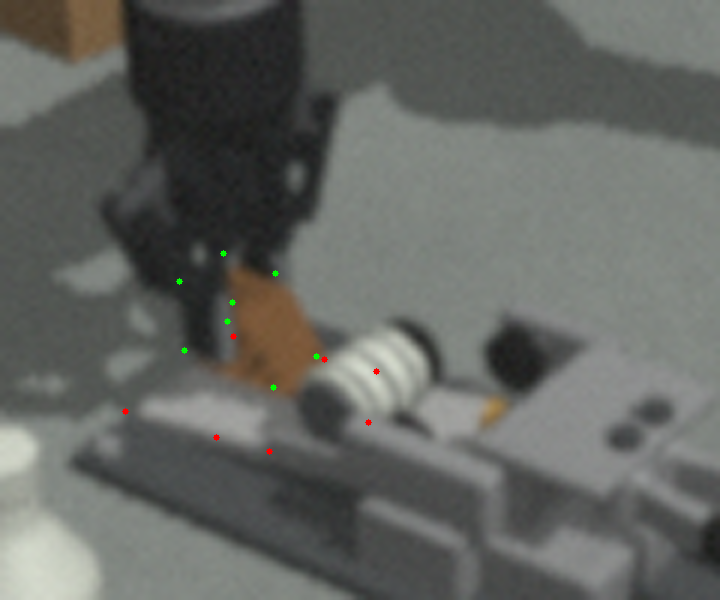

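Emit:
play_rows([
  {"x": 0.1,"y": 0,"z": -1.0,"turn": 0,"jaw": 2},
  {"x": 0,"y": 0,"z": -0.4,"turn": 0,"jaw": 2},
  {"x": 0,"y": 0,"z": 0,"turn": 0,"jaw": 2},
], squeeze=20)

```text
t: 6.77
tool_pos: [0.6055, -0.2054, 0.0373]
tool_rot: [-1.308, 1.041, -1.041]
contact_force: [-0.2, 0.5, -1.7]
opening: 0.0297
```

Emit:
play_rows([
  {"x": 0,"y": 0,"z": -0.2,"turn": 0,"jaw": 2},
  {"x": 0,"y": 0,"z": 0,"turn": 0,"jaw": 2},
])

```text
t: 6.93
tool_pos: [0.6059, -0.2056, 0.0359]
tool_rot: [-1.307, 1.041, -1.042]
contact_force: [0.5, -0.3, -1.0]
opening: 0.0299
```

Emit:
play_rows([
  {"x": 0,"y": 0,"z": -0.2,"turn": 0,"jaw": 2},
  {"x": 0,"y": 0,"z": 0,"turn": 0,"jaw": 2},
])

```text
t: 7.1
tool_pos: [0.6057, -0.2055, 0.0335]
tool_rot: [-1.307, 1.041, -1.042]
contact_force: [-0.1, 0.5, -1.2]
opening: 0.0293
```

Emit:
play_rows([
  {"x": 0,"y": 0,"z": -0.2,"turn": 0,"jaw": 2},
  {"x": 0,"y": 0,"z": 0,"turn": 0,"jaw": 2},
])

```text
t: 7.27
tool_pos: [0.606, -0.2058, 0.0321]
tool_rot: [-1.308, 1.041, -1.042]
contact_force: [-1.4, -0.3, 1.4]
opening: 0.0293
```

Emit:
play_rows([
  {"x": 0,"y": 0,"z": -0.2,"turn": 0,"jaw": 2},
  {"x": 0,"y": 0,"z": 0,"turn": 0,"jaw": 2},
])

```text
t: 7.43
tool_pos: [0.6061, -0.2065, 0.0309]
tool_rot: [-1.309, 1.04, -1.043]
contact_force: [-3.4, -1.5, 5.4]
opening: 0.0297
```

Emit:
play_rows([
  {"x": 0,"y": 0,"z": -0.2,"turn": 0,"jaw": 2},
  {"x": 0,"y": 0,"z": 0,"turn": 0,"jaw": 2},
])

```text
t: 7.6
tool_pos: [0.6064, -0.2072, 0.0294]
tool_rot: [-1.31, 1.039, -1.044]
contact_force: [-3.8, -3.5, 6.5]
opening: 0.0297
```

Emit:
play_rows([
  {"x": 0,"y": 0,"z": -0.2,"turn": 0,"jaw": 2},
  {"x": 0,"y": 0,"z": 0,"turn": 0,"jaw": 2},
])

```text
t: 7.77
tool_pos: [0.6065, -0.2079, 0.0278]
tool_rot: [-1.31, 1.038, -1.045]
contact_force: [-3.7, -5.0, 7.8]
opening: 0.0297
```

Emit:
play_rows([
  {"x": 0,"y": 0,"z": -0.2,"turn": 0,"jaw": 2},
  {"x": 0,"y": 0,"z": 0,"turn": 0,"jaw": 2},
])

```text
t: 7.93
tool_pos: [0.6067, -0.2085, 0.0263]
tool_rot: [-1.311, 1.037, -1.045]
contact_force: [-5.5, -6.4, 10.3]
opening: 0.0293
```

```bash
cat > look.py <<'E'
import sys
from fit import *
np.set_printoptions(precision=4,suppress=True)
n,r,c,h,w,k=sys.argv[1],*map(int,sys.argv[2:7])
a=snap('scene','s'+n)
o,R=tool();p=o['tool_pos'];print(o['t'],p,infx(p),'zyaw',np.degrees(np.arctan2(R[1,2],R[0,2])),o['contact_force'],o['wrist_torque'],o['opening'])
cv2.imwrite('pics/s'+n+'z.png',cv2.resize(cv2.cvtColor(a['img'],4)[r:r+h,c:c+w],None,fx=k,fy=k,interpolation=cv2.INTER_CUBIC))
E
python3 look.py 5 140 240 100 120 6
```

```text
7.9833 [ 0.6066 -0.2085  0.0263] [ 0.0018 -0.167 ] zyaw 12.966579272977677 [-5.4293 -6.4276 10.0368] [-0.7647  0.886   0.2472] 0.029571259795761386
```

View pics/s5z.png

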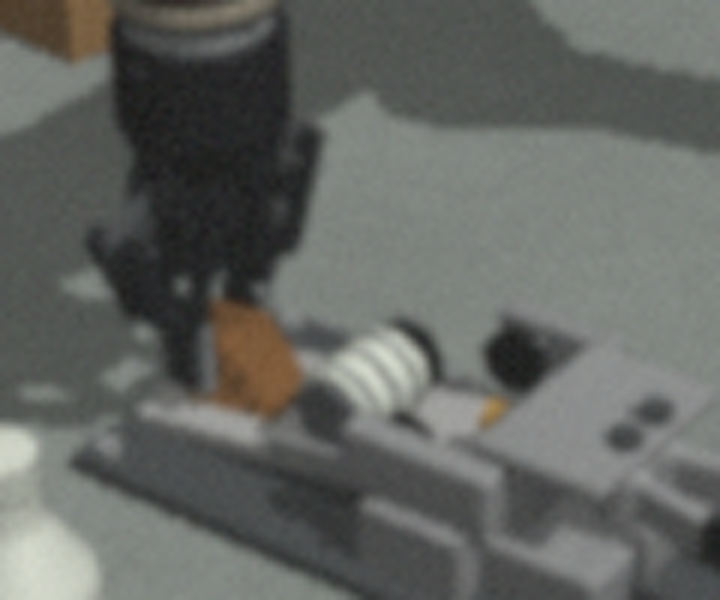

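Emit:
play_rows([
  {"x": 0,"y": 0,"z": 0,"turn": 0,"jaw": 3.2},
  {"x": 0,"y": 0,"z": 0,"turn": 0,"jaw": 3.8},
  {"x": 0,"y": 0,"z": 0,"turn": 0,"jaw": 4.2},
  {"x": 0,"y": 0,"z": 0,"turn": 0,"jaw": 4.2},
])

```text
t: 8.32
tool_pos: [0.6053, -0.205, 0.0227]
tool_rot: [-1.308, 1.042, -1.04]
contact_force: [-0.4, 0.8, -0.6]
opening: 0.0421
```

```bash
python3 look.py 6 140 240 100 120 6
```

```text
8.3667 [ 0.6053 -0.205   0.0227] [ 0.0014 -0.1632] zyaw 12.942703413753662 [0.1649 0.4354 0.3606] [ 0.0235 -0.0066 -0.0134] 0.04171114073504426
```

View pics/s6z.png

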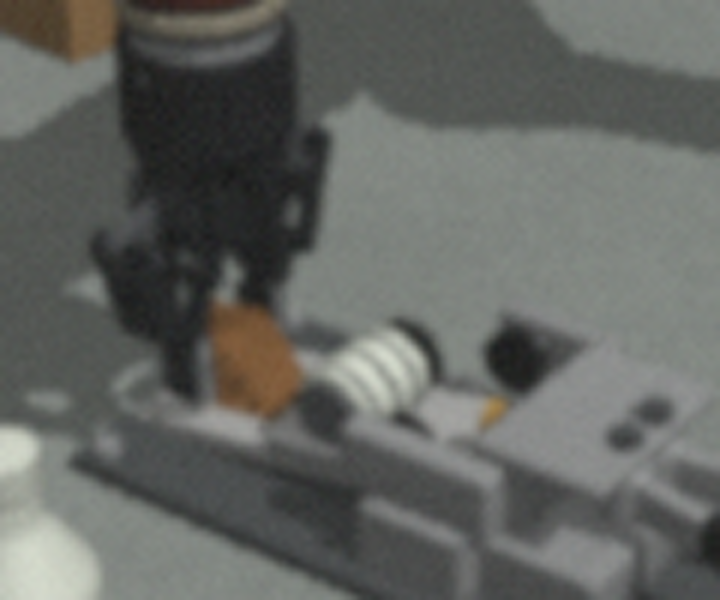

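Emit:
play_rows([
  {"x": 0,"y": 0,"z": 0.3,"turn": 0,"jaw": 4.2},
  {"x": 0,"y": 0,"z": 0.3,"turn": 0,"jaw": 4.0},
  {"x": 0,"y": 0,"z": 0,"turn": 0,"jaw": 3.2},
  {"x": 0,"y": 0,"z": 0,"turn": 0,"jaw": 2.5},
  {"x": 0,"y": 0,"z": 0,"turn": 0,"jaw": 2.5},
  {"x": 0,"y": 0,"z": 0,"turn": 0,"jaw": 2.5},
  {"x": 0,"y": 0,"z": 0,"turn": 0,"jaw": 2.5},
], squeeze=20)

```text
t: 8.95
tool_pos: [0.6062, -0.2057, 0.0302]
tool_rot: [-1.307, 1.04, -1.042]
contact_force: [0.1, 0.8, 4.8]
opening: 0.0291
```

```bash
python3 look.py 7 140 240 100 120 6
```

```text
9.0 [ 0.6062 -0.2057  0.0301] [ 0.002  -0.1641] zyaw 12.928296515570516 [-1.0249  0.5331  5.1322] [0.0517 0.0339 0.0413] 0.02981469982989985
```

View pics/s7z.png

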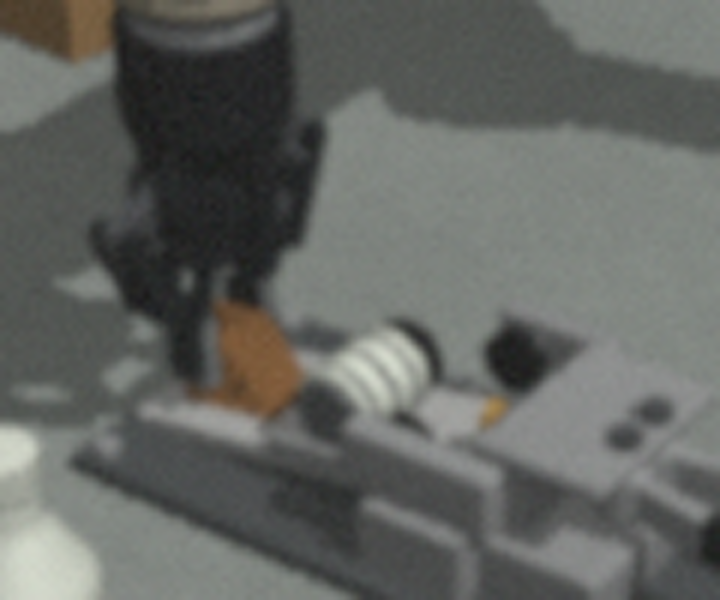

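Emit:
play_rows([
  {"x": 0,"y": 0,"z": 0.15,"turn": 0,"jaw": 2.5},
  {"x": -0.11,"y": 0.48,"z": 0.07,"turn": 0,"jaw": 2.5},
  {"x": -0.11,"y": 0.48,"z": 0.07,"turn": 0,"jaw": 2.5},
  {"x": -0.11,"y": 0.48,"z": 0.07,"turn": 0,"jaw": 2.5},
  {"x": -0.11,"y": 0.48,"z": 0.07,"turn": 0,"jaw": 2.5},
  {"x": 0,"y": 0,"z": 0,"turn": 0,"jaw": 2.5},
])

```text
t: 9.5
tool_pos: [0.6007, -0.1849, 0.0332]
tool_rot: [-1.308, 1.042, -1.04]
contact_force: [0.5, 0.2, -0.9]
opening: 0.0301
```

```bash
python3 look.py 8 140 240 100 120 6
```

```text
9.55 [ 0.6007 -0.1852  0.0332] [ 0.0013 -0.1429] zyaw 12.976659235953449 [ 0.1008  0.2588 -0.9233] [ 0.0098 -0.0054 -0.0116] 0.029180720274812205
```

View pics/s8z.png

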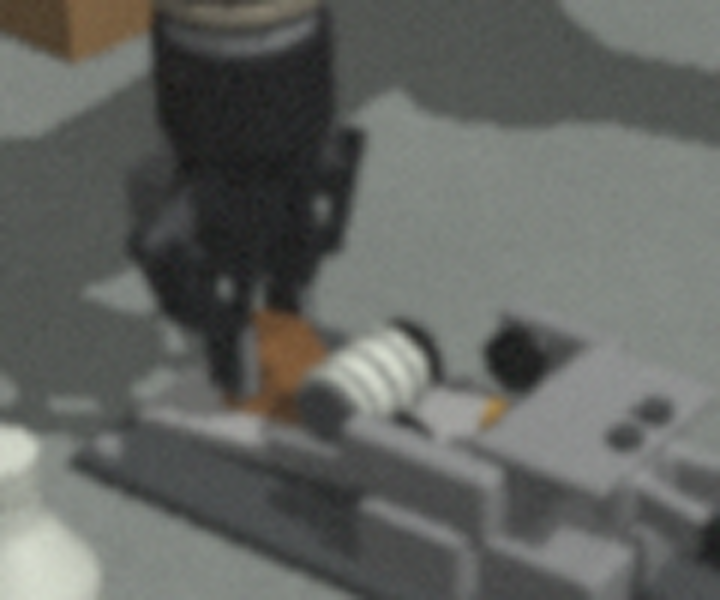

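Emit:
play_rows([
  {"x": -0.055,"y": 0.24,"z": 0.03,"turn": 0,"jaw": 2.5},
  {"x": -0.055,"y": 0.24,"z": 0.03,"turn": 0,"jaw": 2.5},
  {"x": -0.055,"y": 0.24,"z": 0.035,"turn": 0,"jaw": 2.5},
  {"x": -0.055,"y": 0.24,"z": 0.035,"turn": 0,"jaw": 2.5},
  {"x": -0.055,"y": 0.24,"z": 0.035,"turn": 0,"jaw": 2.5},
  {"x": -0.055,"y": 0.24,"z": 0.035,"turn": 0,"jaw": 2.5},
  {"x": -0.055,"y": 0.24,"z": 0.035,"turn": 0,"jaw": 2.5},
])

```text
t: 10.13
tool_pos: [0.5973, -0.1692, 0.036]
tool_rot: [-1.307, 1.042, -1.041]
contact_force: [0.5, -0.1, -0.6]
opening: 0.0295
```

```bash
python3 look.py 9 140 240 100 120 6
```

```text
10.1833 [ 0.5972 -0.1687  0.036 ] [ 0.0016 -0.126 ] zyaw 12.935465311238948 [-0.0947  0.9782 -1.1925] [-0.0056 -0.0197  0.0087] 0.029790737913693875
```

View pics/s9z.png

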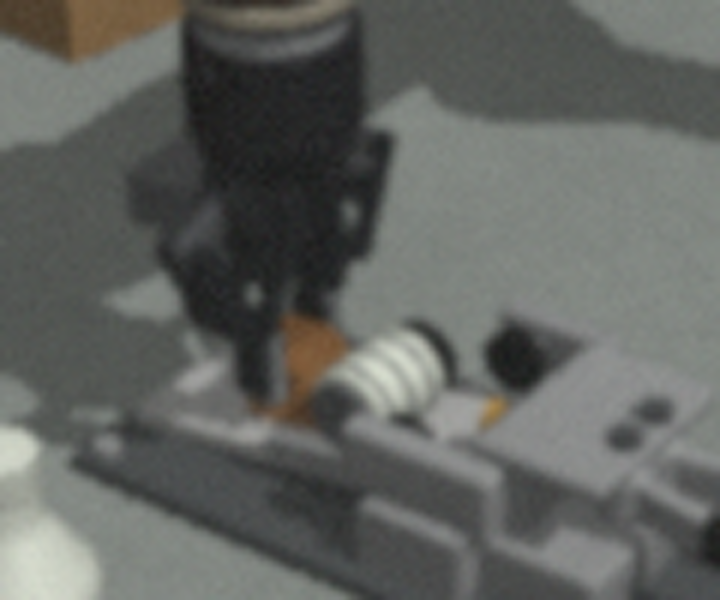

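Emit:
play_rows([
  {"x": -0.07,"y": 0.31,"z": 0.045,"turn": 0,"jaw": 2.5},
  {"x": -0.07,"y": 0.31,"z": 0.045,"turn": 0,"jaw": 2.5},
  {"x": -0.07,"y": 0.31,"z": 0.045,"turn": 0,"jaw": 2.5},
  {"x": -0.07,"y": 0.31,"z": 0.045,"turn": 0,"jaw": 2.5},
  {"x": -0.07,"y": 0.31,"z": 0.045,"turn": 0,"jaw": 2.5},
  {"x": -0.07,"y": 0.31,"z": 0.045,"turn": 0,"jaw": 2.5},
  {"x": -0.07,"y": 0.31,"z": 0.045,"turn": 0,"jaw": 2.5},
])

```text
t: 10.77
tool_pos: [0.5924, -0.1474, 0.0392]
tool_rot: [-1.308, 1.041, -1.041]
contact_force: [0.5, 0.1, -1.1]
opening: 0.0297
```

```bash
python3 look.py 10 140 240 100 120 6
```

```text
10.8167 [ 0.5923 -0.1468  0.0391] [ 0.0016 -0.1036] zyaw 12.942915904417328 [ 0.3587  0.7694 -0.4954] [-0.0202  0.0487  0.0489] 0.02959810044234737
```

View pics/s10z.png

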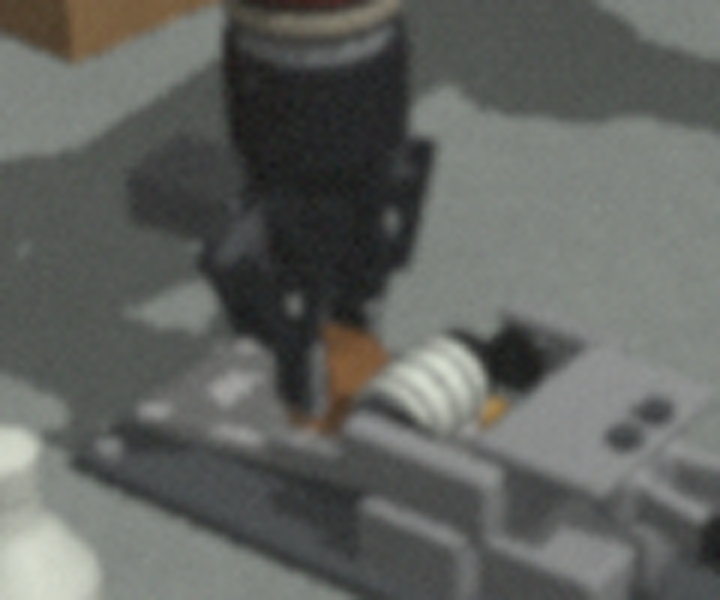

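Emit:
play_rows([
  {"x": -0.04,"y": 0.19,"z": 0.028,"turn": 0,"jaw": 2.5},
  {"x": -0.04,"y": 0.19,"z": 0.028,"turn": 0,"jaw": 2.5},
  {"x": -0.02,"y": 0.1,"z": 0.014,"turn": 0,"jaw": 2.5},
  {"x": 0,"y": 0,"z": 0,"turn": 0,"jaw": 2.5},
])

```text
t: 11.15
tool_pos: [0.5914, -0.1427, 0.0398]
tool_rot: [-1.307, 1.041, -1.041]
contact_force: [0.2, -0.5, -1.7]
opening: 0.0299
```

Emit:
play_rows([
  {"x": -0.02,"y": 0.1,"z": 0.014,"turn": 0,"jaw": 2.5},
  {"x": -0.02,"y": 0.1,"z": 0.014,"turn": 0,"jaw": 2.5},
  {"x": 0,"y": 0,"z": 0,"turn": 0,"jaw": 2.5},
])

```text
t: 11.4
tool_pos: [0.591, -0.1408, 0.0401]
tool_rot: [-1.307, 1.041, -1.041]
contact_force: [0.2, -1.3, -0.5]
opening: 0.0294
```

Emit:
play_rows([
  {"x": -0.02,"y": 0.1,"z": 0.014,"turn": 0,"jaw": 2.5},
  {"x": -0.02,"y": 0.1,"z": 0.014,"turn": 0,"jaw": 2.5},
  {"x": 0,"y": 0,"z": 0,"turn": 0,"jaw": 2.5},
])

```text
t: 11.65
tool_pos: [0.5906, -0.1388, 0.0404]
tool_rot: [-1.307, 1.041, -1.041]
contact_force: [0.2, 0.2, -2.0]
opening: 0.0296
```

Emit:
play_rows([
  {"x": -0.02,"y": 0.1,"z": 0.014,"turn": 0,"jaw": 2.5},
  {"x": -0.02,"y": 0.1,"z": 0.014,"turn": 0,"jaw": 2.5},
  {"x": 0,"y": 0,"z": 0,"turn": 0,"jaw": 2.5},
])

```text
t: 11.9
tool_pos: [0.5902, -0.1367, 0.0407]
tool_rot: [-1.307, 1.041, -1.041]
contact_force: [1.2, 0.6, -1.4]
opening: 0.0297
```

Emit:
play_rows([
  {"x": -0.02,"y": 0.1,"z": 0.014,"turn": 0,"jaw": 2.5},
  {"x": -0.02,"y": 0.1,"z": 0.014,"turn": 0,"jaw": 2.5},
  {"x": 0,"y": 0,"z": 0,"turn": 0,"jaw": 2.5},
])

```text
t: 12.15
tool_pos: [0.5898, -0.1347, 0.0409]
tool_rot: [-1.307, 1.041, -1.041]
contact_force: [0.8, -0.6, -1.4]
opening: 0.03
```

```bash
python3 look.py 11 140 240 100 120 6
```

```text
12.2 [ 0.5898 -0.1348  0.0409] [ 0.002  -0.0913] zyaw 12.934561688687051 [-0.2153 -0.0639 -1.6921] [-0.0063 -0.031   0.0364] 0.029788606748963647
```

View pics/s11z.png

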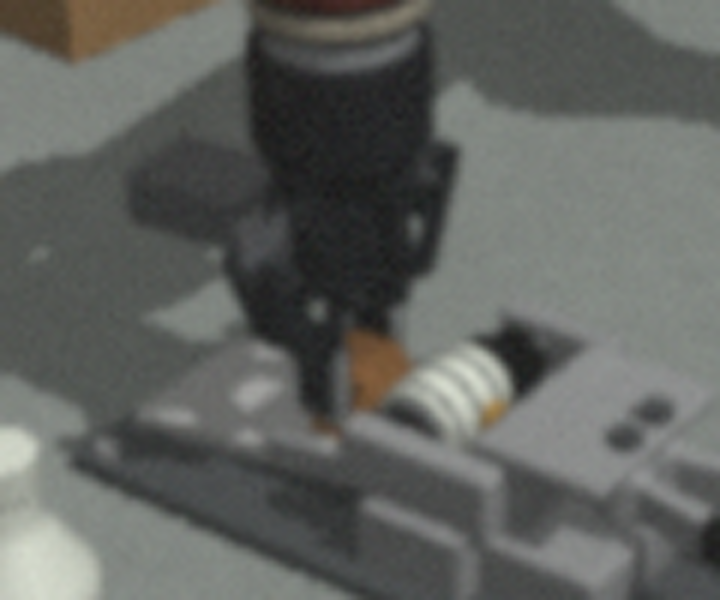

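Emit:
play_rows([
  {"x": -0.02,"y": 0.1,"z": 0,"turn": 0,"jaw": 2.5},
  {"x": -0.02,"y": 0.1,"z": 0,"turn": 0,"jaw": 2.5},
  {"x": 0,"y": 0,"z": 0,"turn": 0,"jaw": 2.5},
])

```text
t: 12.45
tool_pos: [0.5898, -0.1341, 0.0411]
tool_rot: [-1.309, 1.039, -1.044]
contact_force: [1.7, -4.5, -3.3]
opening: 0.0296
```

Emit:
play_rows([
  {"x": -0.02,"y": 0.1,"z": 0.01,"turn": 0,"jaw": 2.5},
  {"x": 0,"y": 0,"z": 0,"turn": 0,"jaw": 2.5},
])

```text
t: 12.62
tool_pos: [0.5898, -0.134, 0.0413]
tool_rot: [-1.31, 1.038, -1.045]
contact_force: [1.3, -7.4, -3.9]
opening: 0.0293
```

Emit:
play_rows([
  {"x": -0.02,"y": 0.1,"z": 0.01,"turn": 0,"jaw": 2.5},
  {"x": 0,"y": 0,"z": 0,"turn": 0,"jaw": 2.5},
])

```text
t: 12.78
tool_pos: [0.5897, -0.1338, 0.0415]
tool_rot: [-1.311, 1.037, -1.046]
contact_force: [1.9, -9.8, -4.4]
opening: 0.0296
```

Emit:
play_rows([
  {"x": -0.02,"y": 0.1,"z": 0.01,"turn": 0,"jaw": 2.5},
  {"x": 0,"y": 0,"z": 0,"turn": 0,"jaw": 2.5},
])

```text
t: 12.95
tool_pos: [0.5897, -0.1334, 0.0419]
tool_rot: [-1.312, 1.036, -1.047]
contact_force: [0.8, -11.8, -3.7]
opening: 0.0296
```

Emit:
play_rows([
  {"x": 0.04,"y": -0.2,"z": -0.1,"turn": 0,"jaw": 2.5},
  {"x": 0,"y": 0,"z": 0,"turn": 0,"jaw": 2.5},
])

```text
t: 13.12
tool_pos: [0.5898, -0.1334, 0.0412]
tool_rot: [-1.309, 1.04, -1.043]
contact_force: [-0.5, -5.2, 1.8]
opening: 0.0292
```

```bash
python3 look.py 12 140 240 100 120 6
python3 - <<'E'
from fit import *
np.set_printoptions(precision=4,suppress=True)
b=snap('top','t12')
cv2.imwrite('pics/t12z.png',cv2.resize(cv2.cvtColor(b['img'],4)[155:295,195:395],None,fx=4,fy=4,interpolation=cv2.INTER_CUBIC))
E
```

```text
13.1667 [ 0.5898 -0.1334  0.0412] [ 0.0023 -0.09  ] zyaw 12.929809109087973 [-1.2033 -5.425   1.612 ] [-0.8652  0.2295  0.0998] 0.02968348752306031
```

View pics/t12z.png

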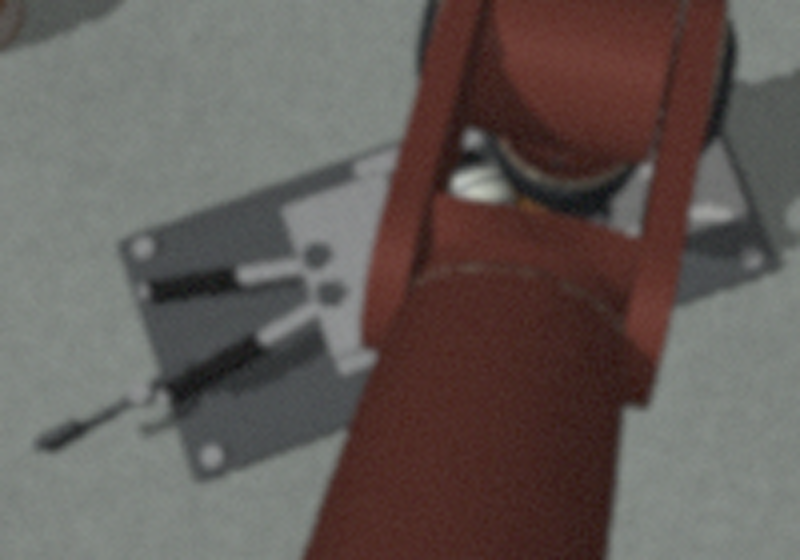

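View pics/s12z.png

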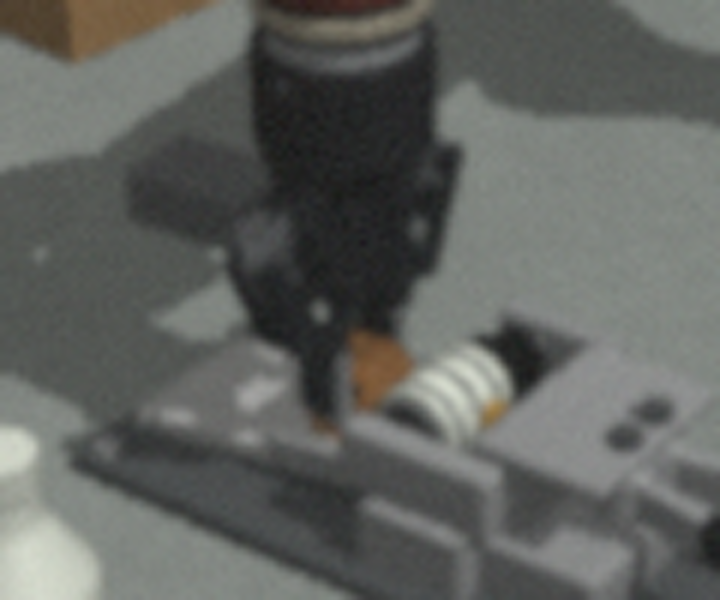

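Emit:
play_rows([
  {"x": 0.01,"y": -0.05,"z": 0,"turn": 0,"jaw": 2.5},
  {"x": 0,"y": 0,"z": 0,"turn": 0,"jaw": 3.2},
  {"x": 0,"y": 0,"z": 0,"turn": 0,"jaw": 3.6},
  {"x": 0,"y": 0,"z": 0,"turn": 0,"jaw": 4.0},
  {"x": 0,"y": 0,"z": 0,"turn": 0,"jaw": 4.2},
])

```text
t: 13.63
tool_pos: [0.5892, -0.1319, 0.04]
tool_rot: [-1.307, 1.042, -1.04]
contact_force: [-0.4, -0.6, 0.0]
opening: 0.0422
```

```bash
python3 look.py 13 140 240 100 120 6
```

```text
13.6833 [ 0.5892 -0.1319  0.04  ] [ 0.002  -0.0884] zyaw 12.94049718579257 [0.0541 1.1721 0.3533] [ 0.0112  0.0095 -0.0311] 0.04195583264904596
```

View pics/s13z.png

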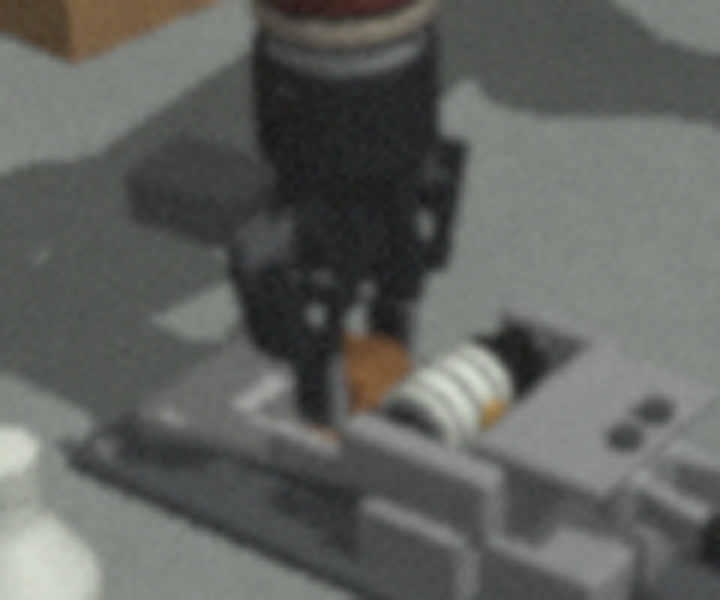

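Emit:
play_rows([
  {"x": 0,"y": 0,"z": 1.0,"turn": 0,"jaw": 4.4},
  {"x": 0,"y": 0,"z": 2.5,"turn": 0,"jaw": 4.4},
  {"x": 0,"y": 0,"z": 2.5,"turn": 0,"jaw": 4.4},
  {"x": 0.4,"y": -1.7,"z": 0,"turn": 0,"jaw": 3},
  {"x": 0.54,"y": -2.36,"z": 0,"turn": 0,"jaw": 1},
  {"x": 0,"y": 0,"z": 0,"turn": 0,"jaw": 0},
  {"x": 0,"y": 0,"z": 0,"turn": 0,"jaw": 0},
])

```text
t: 14.27
tool_pos: [0.599, -0.1741, 0.1007]
tool_rot: [-1.306, 1.042, -1.043]
contact_force: [-0.5, -0.2, -0.1]
opening: -0.0001
```

```bash
python3 look.py 14 140 240 100 120 6
```

```text
14.3167 [ 0.5986 -0.1733  0.1002] [ 0.0019 -0.1308] zyaw 12.877020083438822 [ 0.4304  0.1592 -0.3288] [-0.0079 -0.0506 -0.0279] -3.337483155430752e-05
```

View pics/s14z.png

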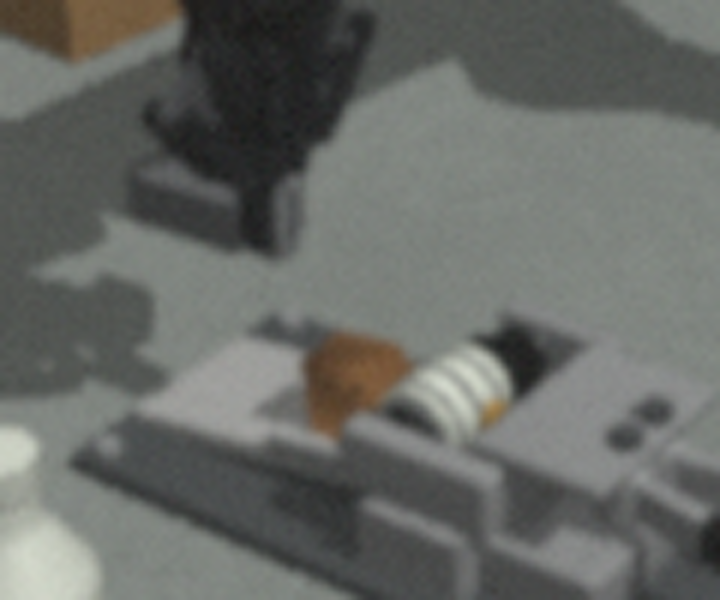

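Emit:
play_rows([
  {"x": 0,"y": 0,"z": -2.5,"turn": 0,"jaw": 0},
  {"x": 0,"y": 0,"z": -2.5,"turn": 0,"jaw": 0},
  {"x": 0,"y": 0,"z": -1.5,"turn": 0,"jaw": 0},
  {"x": -0.11,"y": 0.49,"z": 0,"turn": 0,"jaw": 0},
  {"x": -0.07,"y": 0.29,"z": 0,"turn": 0,"jaw": 0},
  {"x": 0,"y": 0,"z": 0,"turn": 0,"jaw": 0},
])

```text
t: 14.82
tool_pos: [0.5973, -0.1643, 0.0361]
tool_rot: [-1.307, 1.04, -1.041]
contact_force: [-0.3, -0.6, 0.4]
opening: -0.0003
```

```bash
python3 look.py 15 140 240 100 120 6
```

```text
14.8667 [ 0.5979 -0.1649  0.0368] [ 0.0031 -0.1225] zyaw 12.98298286148276 [0.9347 0.1458 0.2719] [-0.0137 -0.0178 -0.0158] 4.865219039181943e-05
```

View pics/s15z.png

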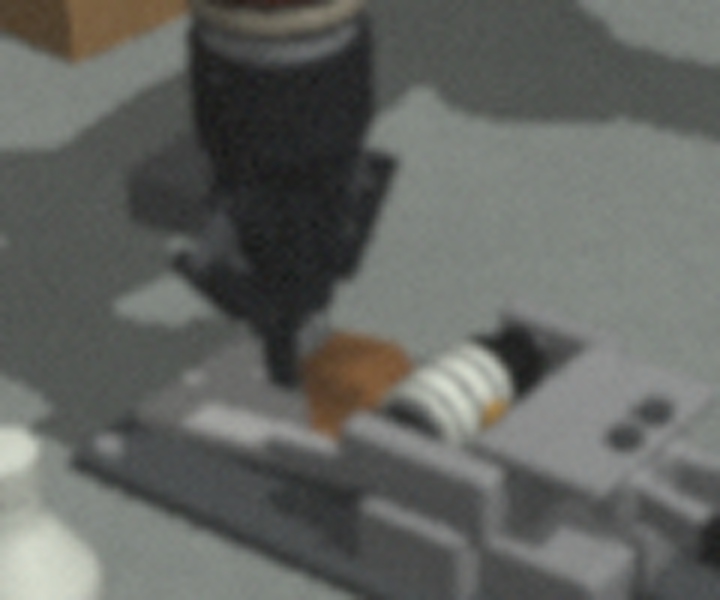

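Emit:
play_rows([
  {"x": -0.04,"y": 0.19,"z": 0,"turn": 0,"jaw": 0},
  {"x": -0.04,"y": 0.19,"z": 0,"turn": 0,"jaw": 0},
  {"x": 0,"y": 0,"z": 0,"turn": 0,"jaw": 0},
])

```text
t: 15.12
tool_pos: [0.5967, -0.1613, 0.0363]
tool_rot: [-1.307, 1.04, -1.042]
contact_force: [-0.4, 0.0, 0.1]
opening: -0.0001
```

Emit:
play_rows([
  {"x": -0.02,"y": 0.1,"z": 0,"turn": 0,"jaw": 0},
  {"x": -0.02,"y": 0.1,"z": 0,"turn": 0,"jaw": 0},
  {"x": 0,"y": 0,"z": 0,"turn": 0,"jaw": 0},
])

```text
t: 15.37
tool_pos: [0.5967, -0.1607, 0.0363]
tool_rot: [-1.308, 1.039, -1.044]
contact_force: [0.1, -5.6, 2.6]
opening: -0.0001
```

Emit:
play_rows([
  {"x": 0.1,"y": -0.45,"z": 0,"turn": 0,"jaw": 0},
  {"x": 0.1,"y": -0.45,"z": 0.5,"turn": 0,"jaw": 0},
  {"x": 0,"y": 0,"z": 4,"turn": 0,"jaw": 0},
  {"x": 0,"y": 0,"z": 4,"turn": 0,"jaw": 2},
  {"x": -0.5,"y": 2.2,"z": 3,"turn": 0,"jaw": 4},
  {"x": -0.9,"y": 4.0,"z": 0,"turn": 0,"jaw": 6},
  {"x": -0.9,"y": 4.0,"z": 0,"turn": 0,"jaw": 8.5},
  {"x": -0.9,"y": 4.0,"z": 0,"turn": 0,"jaw": 8.5},
])

```text
t: 16.03
tool_pos: [0.5655, -0.0253, 0.1513]
tool_rot: [-1.305, 1.042, -1.043]
contact_force: [0.2, 1.3, 0.5]
opening: 0.0601
```

Run:
```python
from fit import *
import pickle
np.set_printoptions(precision=4,suppress=True)
a,b=pickle.load(open('cams.pkl','rb'))
for p in((318,255),(330,292)): print(infx(at_z(b,np.array(p)/4+[195,155],.079)))
# handle points grips (z=.066 top): ends
for p in((145,290),(240,275),(170,392),(262,345),(62,440),(330,292)): print(p,infx(at_z(b,np.array(p)/4+[195,155],.066)))
o,R=tool();p=o['tool_pos'];print(o['t'],p,infx(p),o['opening'],o['contact_force'])
```

```text
[0.0099 0.0503]
[-0.0117  0.0509]
(145, 290) [0.0272 0.1462]
(240, 275) [0.0169 0.0948]
(170, 392) [-0.0309  0.1507]
(262, 345) [-0.0241  0.0958]
(62, 440) [-0.0351  0.213 ]
(330, 292) [-0.0094  0.0514]
16.0333 [ 0.5655 -0.0253  0.1513] [0.0027 0.0208] 0.060094758334883425 [0.2179 1.2768 0.5028]
```

Emit:
play_rows([
  {"x": -0.9,"y": 3.6,"z": 0,"turn": 0,"jaw": 8.5},
  {"x": -0.9,"y": 3.6,"z": 0,"turn": 0,"jaw": 8.5},
  {"x": -0.9,"y": 3.2,"z": 0,"turn": 0,"jaw": 8.5},
  {"x": -0.2,"y": 0.3,"z": -2,"turn": 0,"jaw": 8.5},
  {"x": 0,"y": 0,"z": -2,"turn": 0,"jaw": 8.5},
  {"x": 0,"y": 0,"z": 0,"turn": 0,"jaw": 8.5},
  {"x": 0,"y": 0,"z": 0,"turn": 0,"jaw": 8.5},
])

```text
t: 16.62
tool_pos: [0.5354, 0.0807, 0.1089]
tool_rot: [-1.31, 1.044, -1.039]
contact_force: [-0.0, 0.8, 0.3]
opening: 0.0849
```

```bash
python3 look.py 16 140 260 110 150 5;  python3 - <<'E'
from fit import *
b=snap('top','t16')
cv2.imwrite('pics/t16z.png',cv2.resize(cv2.cvtColor(b['img'],4)[155:295,195:395],None,fx=4,fy=4,interpolation=cv2.INTER_CUBIC))
E
```

```text
16.6667 [0.5366 0.0804 0.1103] [-0.0018  0.1303] zyaw 12.905481403077095 [ 0.4608 -0.5364  0.6882] [-0.0567  0.024   0.0182] 0.08498772451808921
```

View pics/s16z.png

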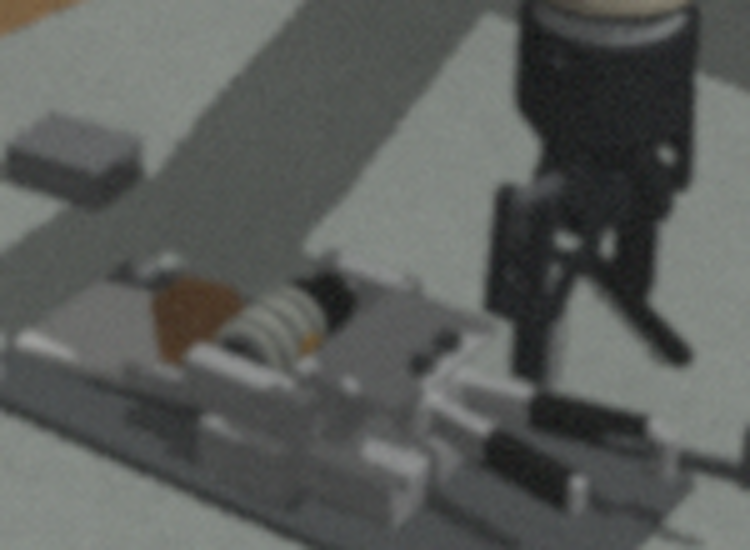

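View pics/t16z.png

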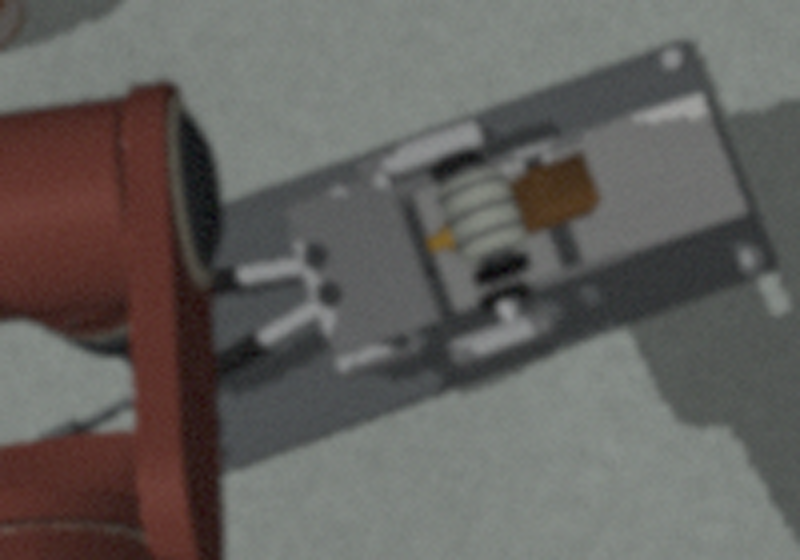

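Emit:
play_rows([
  {"x": 0.05,"y": 0,"z": -1.5,"turn": 0,"jaw": 8.5},
  {"x": 0,"y": 0,"z": -2,"turn": 0,"jaw": 8.5},
  {"x": 0,"y": 0,"z": -2,"turn": 0,"jaw": 8.5},
  {"x": 0,"y": 0,"z": -1.5,"turn": 0,"jaw": 8.5},
  {"x": 0,"y": 0,"z": -0.6,"turn": 0,"jaw": 8.5},
  {"x": 0,"y": 0,"z": 0,"turn": 0,"jaw": 8.5},
])

```text
t: 17.22
tool_pos: [0.5369, 0.0801, 0.0336]
tool_rot: [-1.308, 1.043, -1.041]
contact_force: [0.3, 0.0, 0.8]
opening: 0.0845
```

Emit:
play_rows([
  {"x": 0,"y": 0,"z": 0,"turn": 0,"jaw": 7.5},
  {"x": 0,"y": 0,"z": 0,"turn": 0,"jaw": 6.8},
  {"x": 0,"y": 0,"z": 0,"turn": 0,"jaw": 6.4},
  {"x": 0,"y": 0,"z": 0,"turn": 0,"jaw": 6.0},
  {"x": 0,"y": 0,"z": 0,"turn": 0,"jaw": 6.0},
], squeeze=50)

```text
t: 17.63
tool_pos: [0.5375, 0.0804, 0.0351]
tool_rot: [-1.308, 1.041, -1.042]
contact_force: [-2.6, -1.2, 1.9]
opening: 0.0603
```

```bash
python3 look.py 17 140 260 110 150 5
```

```text
17.6833 [0.5375 0.0804 0.035 ] [-0.0009  0.1301] zyaw 12.934501178680643 [-2.3034 -1.327   2.957 ] [-0.1948  0.4531  0.0307] 0.06022100804394657
```

View pics/s17z.png

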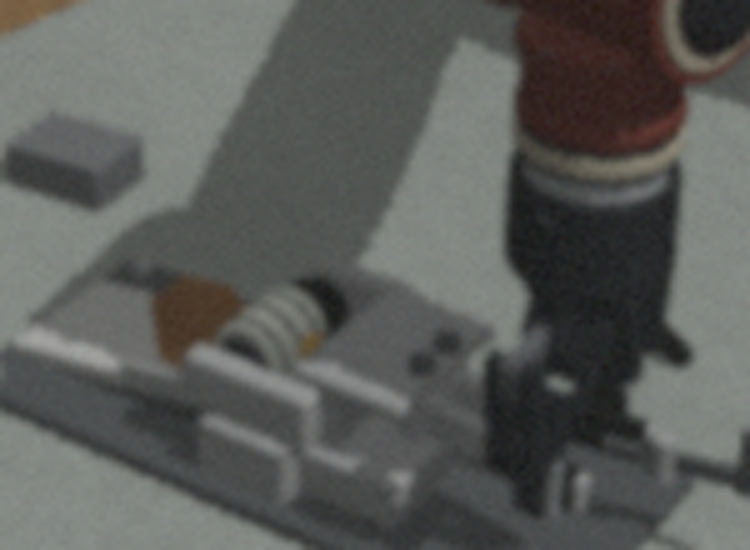

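Emit:
play_rows([
  {"x": -0.1,"y": -0.02,"z": 0,"turn": 0,"jaw": 5.8},
  {"x": 0,"y": 0,"z": 0,"turn": 0,"jaw": 5.5},
  {"x": 0,"y": 0,"z": 0,"turn": 0,"jaw": 5.2},
  {"x": 0,"y": 0,"z": 0,"turn": 0,"jaw": 5.0},
])

```text
t: 18.02
tool_pos: [0.5367, 0.0808, 0.036]
tool_rot: [-1.307, 1.042, -1.041]
contact_force: [-7.0, 0.2, 11.5]
opening: 0.0504
```

```bash
python3 look.py 18 140 260 110 150 5
```

```text
18.0667 [0.5366 0.0808 0.0359] [-0.0017  0.1307] zyaw 12.940753358002684 [-6.1335 -0.0239 11.7345] [0.0871 1.1013 0.1426] 0.05058943966366983
```

View pics/s18z.png

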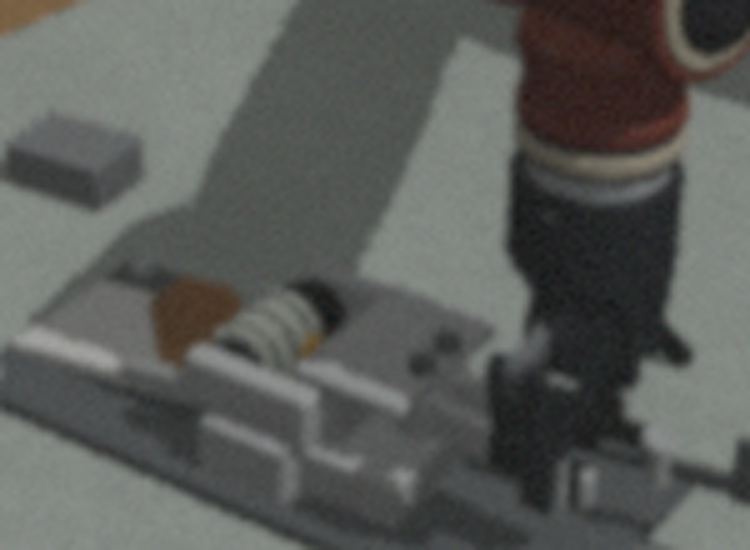

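Emit:
play_rows([
  {"x": -0.15,"y": -0.03,"z": 0.25,"turn": 0,"jaw": 4.8},
  {"x": 0,"y": 0,"z": 0.1,"turn": 0,"jaw": 4.5},
  {"x": 0,"y": 0,"z": 0.1,"turn": 0,"jaw": 4.2},
  {"x": 0,"y": 0,"z": 0,"turn": 0,"jaw": 4.0},
])

```text
t: 18.4
tool_pos: [0.5364, 0.0815, 0.0381]
tool_rot: [-1.301, 1.039, -1.043]
contact_force: [7.7, 4.9, -9.2]
opening: 0.0401
```

Emit:
play_rows([
  {"x": 0.1,"y": 0,"z": -0.2,"turn": 0,"jaw": 3.8},
  {"x": 0,"y": 0,"z": 0,"turn": 0,"jaw": 3.6},
  {"x": 0,"y": 0,"z": 0,"turn": 0,"jaw": 3.5},
])

```text
t: 18.65
tool_pos: [0.5359, 0.08, 0.0366]
tool_rot: [-1.308, 1.041, -1.042]
contact_force: [0.1, -0.9, -0.4]
opening: 0.0349
```

```bash
python3 look.py 19 140 260 110 150 5
```

```text
18.7 [0.5357 0.0799 0.0365] [-0.0028  0.13  ] zyaw 12.93065378161014 [-0.4833  0.0226 -0.3848] [0.0103 0.0024 0.028 ] 0.03507734893588094
```

View pics/s19z.png

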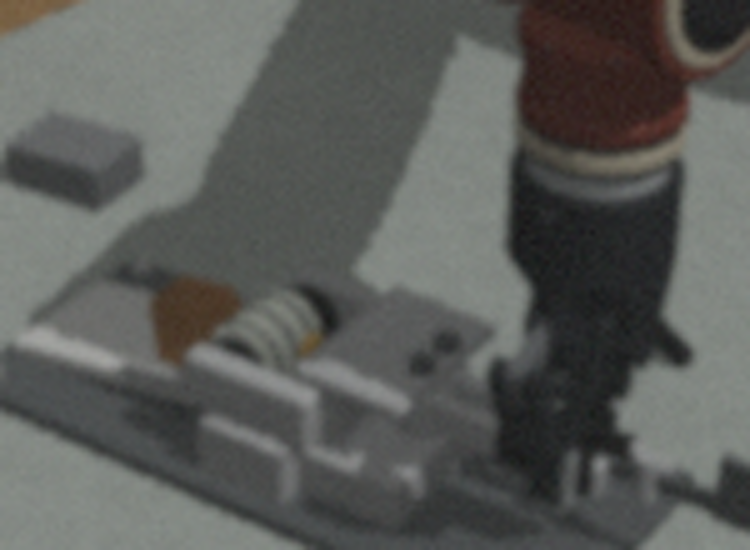

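Emit:
play_rows([
  {"x": 0,"y": 0,"z": 0,"turn": 0,"jaw": 3.3},
  {"x": 0,"y": 0,"z": 0,"turn": 0,"jaw": 3.1},
  {"x": 0,"y": 0,"z": 0,"turn": 0,"jaw": 2.8},
], squeeze=30)

```text
t: 18.95
tool_pos: [0.5367, 0.0801, 0.0371]
tool_rot: [-1.305, 1.04, -1.043]
contact_force: [5.3, 0.8, -2.0]
opening: 0.0308
```

Emit:
play_rows([
  {"x": 0,"y": 0,"z": 0,"turn": 0,"jaw": 4},
  {"x": 0,"y": 0,"z": 0,"turn": 0,"jaw": 6},
  {"x": 0,"y": 0,"z": 0,"turn": 0,"jaw": 7.5},
  {"x": 0,"y": 0,"z": 2,"turn": 0,"jaw": 7.5},
  {"x": 0,"y": 0,"z": 3,"turn": 0,"jaw": 7.5},
  {"x": 0,"y": 0,"z": 3,"turn": 0,"jaw": 7.5},
  {"x": -0.5,"y": 2,"z": 1,"turn": 0,"jaw": 5},
  {"x": 3.5,"y": 2,"z": 0,"turn": 0,"jaw": 2},
])

```text
t: 19.62
tool_pos: [0.5619, 0.1201, 0.1291]
tool_rot: [-1.308, 1.042, -1.042]
contact_force: [1.0, 0.1, -0.6]
opening: 0.0525
```

Emit:
play_rows([
  {"x": 3.5,"y": 0.5,"z": 0,"turn": 0,"jaw": 0},
  {"x": 3.5,"y": 0,"z": 0,"turn": 0,"jaw": 0},
  {"x": 0,"y": 0,"z": 0,"turn": 0,"jaw": 0},
  {"x": 0,"y": 0,"z": 0,"turn": 0,"jaw": 0},
])

```text
t: 19.95
tool_pos: [0.6362, 0.1249, 0.1255]
tool_rot: [-1.309, 1.043, -1.04]
contact_force: [-0.2, -0.5, -0.2]
opening: 0.0014
```

```bash
python3 look.py 20 140 260 110 150 5;  python3 - <<'E'
from fit import *
import pickle
b=snap('top','t20');pickle.dump(b,open('b20.pkl','wb'))
print(pinpoint('top','release_paddle'),pinpoint('scene','release_paddle'))
cv2.imwrite('pics/t20z.png',cv2.resize(cv2.cvtColor(b['img'],4)[155:295,195:395],None,fx=4,fy=4,interpolation=cv2.INTER_CUBIC))
E
```

```text
20.0 [0.6353 0.1249 0.1257] [0.1044 0.1516] zyaw 12.921159977606427 [-0.2476  0.0465 -0.323 ] [-0.0907  0.0024 -0.0015] 7.218634431256589e-05
[{'point': [434.4, 229.4], 'score': 0.72}, {'point': [243.7, 236.1], 'score': 0.68}, {'point': [204.7, 250.4], 'score': 0.65}, {'point': [366.9, 196.3], 'score': 0.34}] [{'point': [406.3, 240.6], 'score': 0.78}]
```

View pics/s20z.png

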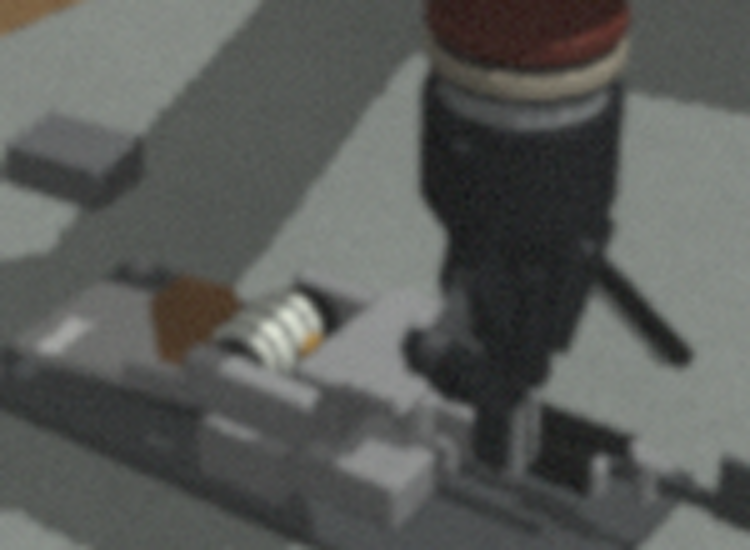

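View pics/t20z.png

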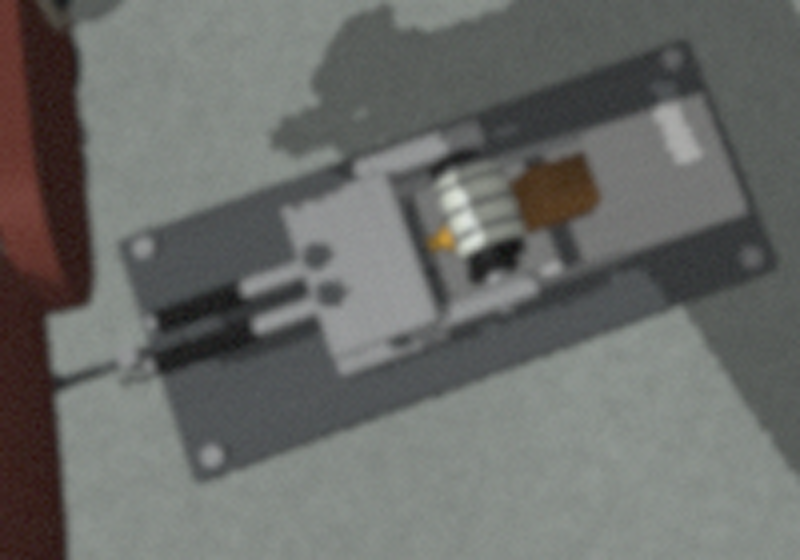

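Emit:
play_rows([
  {"x": -2.1,"y": 1.1,"z": 0,"turn": 0,"jaw": 0},
  {"x": -3.5,"y": 1.7,"z": 0,"turn": 0,"jaw": 0},
  {"x": -2.8,"y": 1.47,"z": 0,"turn": 0,"jaw": 0},
  {"x": 0,"y": 0,"z": -0.5,"turn": 0,"jaw": 0},
  {"x": 0,"y": 0,"z": 0,"turn": 0,"jaw": 0},
])

```text
t: 20.57
tool_pos: [0.5494, 0.1682, 0.1211]
tool_rot: [-1.309, 1.041, -1.04]
contact_force: [0.2, -0.0, 0.3]
opening: 0.0002
```

```bash
python3 look.py 21 160 340 110 130 6
```

```text
20.6167 [0.5507 0.1677 0.1217] [0.0315 0.2123] zyaw 12.973579682663662 [ 0.3643 -0.5393 -0.5998] [-0.0537  0.0093 -0.004 ] 8.835191679284491e-05
```

View pics/s21z.png

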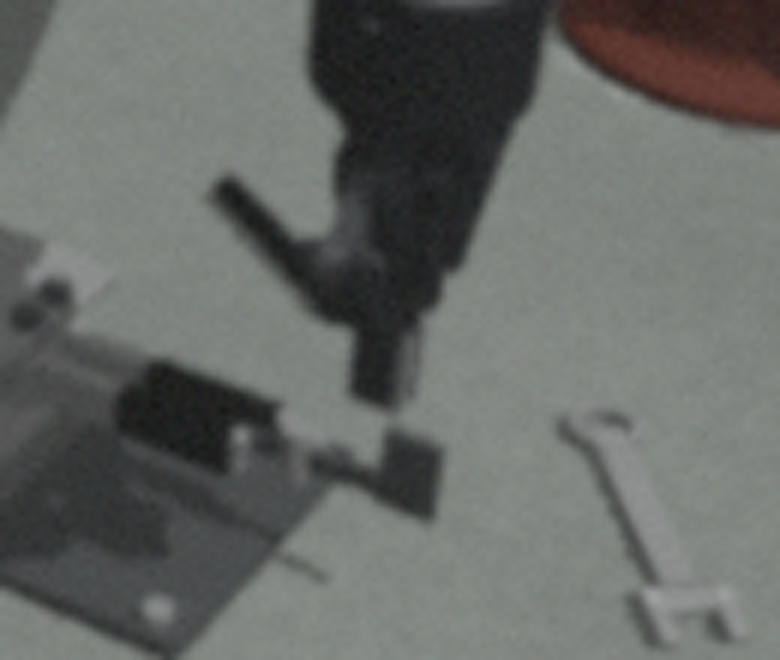

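Emit:
play_rows([
  {"x": 0,"y": 0,"z": -2,"turn": 0,"jaw": 0},
  {"x": 0,"y": 0,"z": -2.5,"turn": 0,"jaw": 0},
  {"x": 0,"y": 0,"z": -1.7,"turn": 0,"jaw": 0},
  {"x": 0,"y": 0,"z": 0,"turn": 0,"jaw": 0},
  {"x": -0.8,"y": -0.18,"z": 0,"turn": 0,"jaw": 0},
  {"x": 0,"y": 0,"z": 0,"turn": 0,"jaw": 0},
])

```text
t: 21.12
tool_pos: [0.5439, 0.1655, 0.0608]
tool_rot: [-1.307, 1.041, -1.042]
contact_force: [0.2, 0.1, 0.6]
opening: -0.0002
```

```bash
python3 look.py 22 160 340 110 130 6
```

```text
21.1667 [0.5446 0.1658 0.0614] [0.025  0.2117] zyaw 12.904925543478681 [-0.5349  0.0029 -0.1686] [-0.025 -0.004  0.021] -0.00021357778729301063
```

View pics/s22z.png

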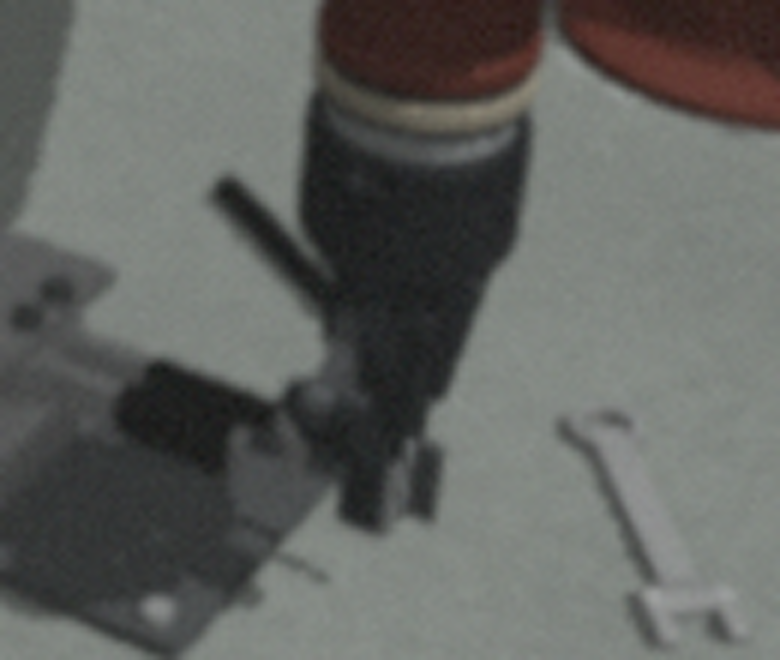

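Emit:
play_rows([
  {"x": -0.58,"y": -0.13,"z": 0,"turn": 0,"jaw": 0},
  {"x": -0.58,"y": -0.13,"z": 0,"turn": 0,"jaw": 0},
  {"x": -0.58,"y": -0.13,"z": 0,"turn": 0,"jaw": 0},
  {"x": -0.4,"y": -0.09,"z": 0,"turn": 0,"jaw": 0},
  {"x": 0,"y": 0,"z": 0,"turn": 0,"jaw": 0},
])

```text
t: 21.58
tool_pos: [0.5229, 0.161, 0.0608]
tool_rot: [-1.305, 1.039, -1.043]
contact_force: [3.9, -0.4, 0.5]
opening: 0.0001
```

```bash
python3 look.py 23 160 340 110 130 6
```

```text
21.6333 [0.5231 0.1611 0.0607] [0.0031 0.212 ] zyaw 12.932806423650336 [ 3.244  -0.0693  0.9755] [-0.0574 -0.5083 -0.0071] -0.00033444334103230127
```

View pics/s23z.png

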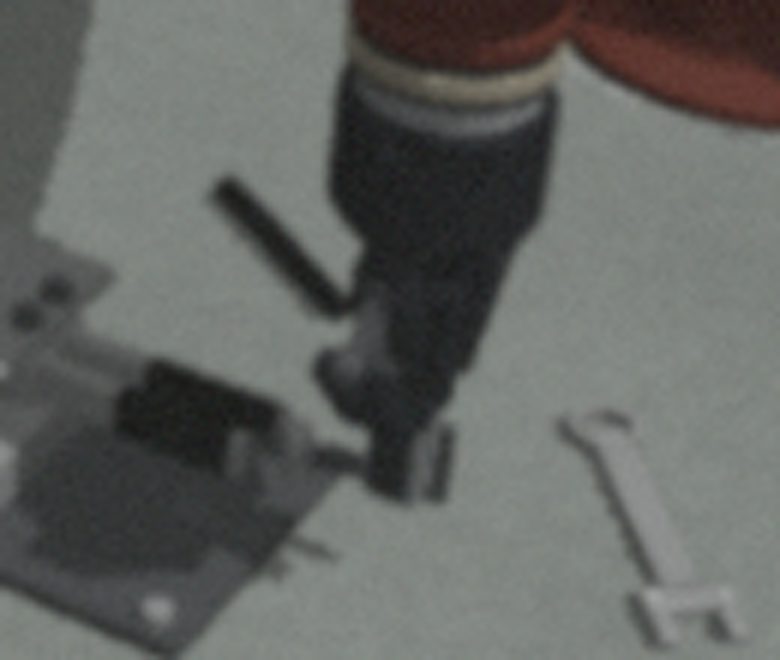

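Emit:
play_rows([
  {"x": -0.5,"y": -0.11,"z": 0,"turn": 0,"jaw": 0},
  {"x": -0.4,"y": -0.09,"z": 0,"turn": 0,"jaw": 0},
  {"x": 0,"y": 0,"z": 0,"turn": 0,"jaw": 0},
])

```text
t: 21.88
tool_pos: [0.512, 0.1591, 0.0592]
tool_rot: [-1.309, 1.043, -1.04]
contact_force: [0.4, -0.5, -0.3]
opening: 0.0002
```

Emit:
play_rows([
  {"x": 1.5,"y": 0.35,"z": 0,"turn": 0,"jaw": 0},
  {"x": 0.5,"y": 0.3,"z": 2,"turn": 0,"jaw": 0},
  {"x": 0,"y": 1,"z": 3.5,"turn": 0,"jaw": 0},
  {"x": -1,"y": 3.5,"z": 2,"turn": 0,"jaw": 0},
  {"x": -1,"y": 3.5,"z": 2,"turn": 0,"jaw": 0},
  {"x": -1,"y": 3.5,"z": 1,"turn": 0,"jaw": 0},
  {"x": 0,"y": 0,"z": 0,"turn": 0,"jaw": 0},
])

```text
t: 22.47
tool_pos: [0.5026, 0.286, 0.1679]
tool_rot: [-1.304, 1.037, -1.036]
contact_force: [0.3, -0.2, 0.4]
opening: -0.0
```

```bash
python3 look.py 24 150 245 130 180 4;  python3 - <<'E'
from fit import *
b=snap('top','t24')
cv2.imwrite('pics/t24z.png',cv2.resize(cv2.cvtColor(b['img'],4)[155:295,195:395],None,fx=4,fy=4,interpolation=cv2.INTER_CUBIC))
E
```

```text
22.5167 [0.5026 0.2834 0.166 ] [0.0105 0.3358] zyaw 13.189301894841096 [ 0.2595  0.4349 -0.5627] [-0.0502 -0.0002 -0.0542] -0.0002912563390234059
```

View pics/s24z.png

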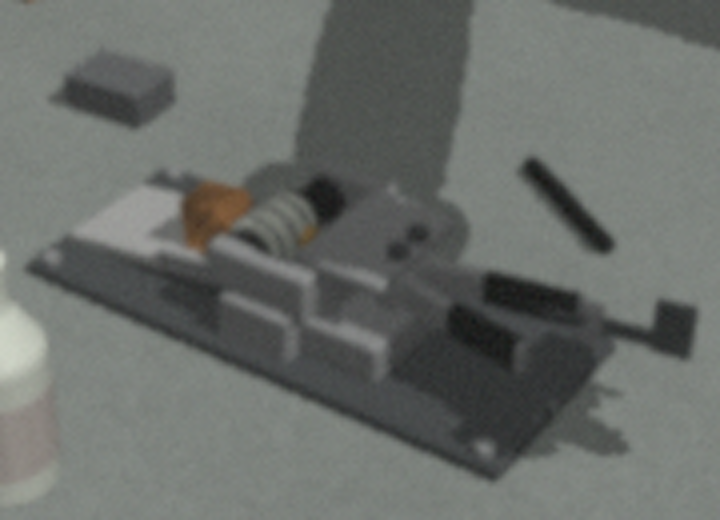

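View pics/t24z.png

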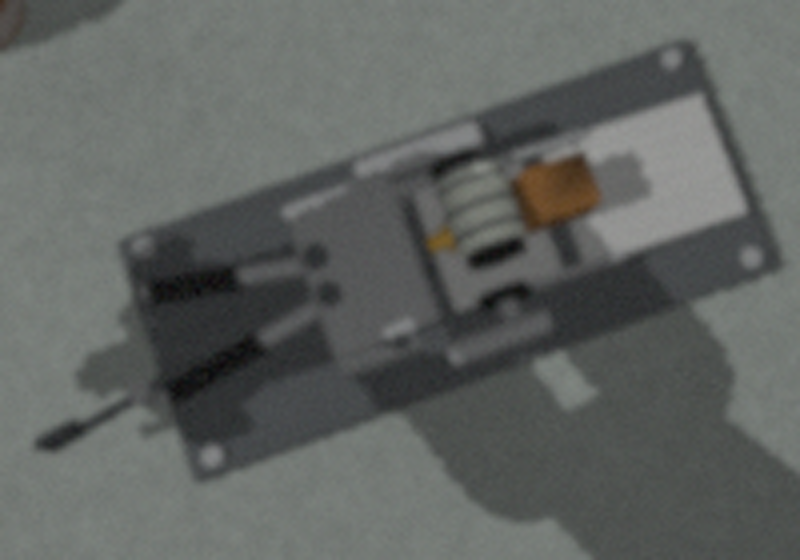

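View pics/t24.png

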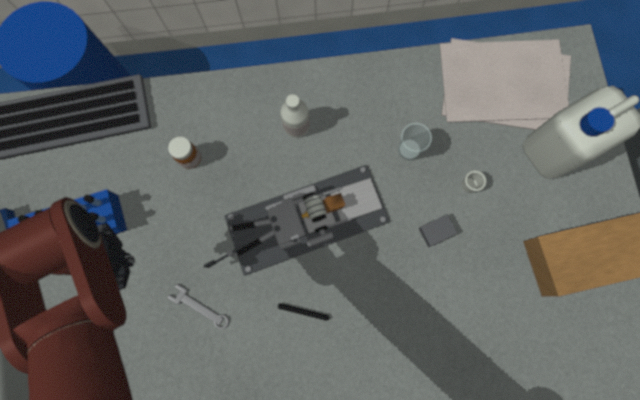

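Emit:
play_rows([
  {"x": 0,"y": 0,"z": 1,"turn": 0,"jaw": 0},
  {"x": 0,"y": 0,"z": 0,"turn": 0,"jaw": 0},
  {"x": 0,"y": 0,"z": 0,"turn": 0,"jaw": 0},
])

```text
t: 22.82
tool_pos: [0.5038, 0.2797, 0.1748]
tool_rot: [-1.307, 1.043, -1.043]
contact_force: [-0.2, -0.0, 0.8]
opening: -0.0002
```

```bash
python3 -c "
from station import *
print(ctrl.get_obs()['contact_force']); print(finish_job())"
```

```text
[-0.17461896 -0.02453382  0.80460971]
the job is handed in; nothing more can be done
None
```

The job is done and was handed in at about 23 s of the 58 s allowed; no verdict came back.

- **Chock and cartridge:** I set the chock on the bed and pushed the cartridge up until the force rose sharply at the stop screw. I then let go of the chock. A second push from behind moved the tool only about 0.6 mm before meeting 5–6 N, so the chock was already tight.
- **Locking:** I squeezed the handles until the force dropped away at 35 mm opening, meaning they had snapped over centre. A light re-check stopped at 31 mm. They stayed locked with the hand off, and the cap looked fully pressed in.
- **Release:** Pushing the paddle sideways met about 3–4 N, then nothing, and the handles flew open.

The last pictures show the pliers fully open, the cartridge against the screw with the cap in and the chock against its low side. The other things on the bench look unmoved, and the arm was clear with near-zero force.

**Harder than intended:** the push against the screw briefly reached about 12 N, more than "gently" called for. I backed it off to about 5 N before letting go of the chock. I judged the cap's travel by eye and from the lock holding; I did not measure it.

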